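# Turn a salvaged cover plate over with a margin trowel

### The job

Take the margin trowel, slide its blade flat along the wooden board under the free edge of the blue cover plate, lever that edge up and tip the plate over the edge of the grey pad so that it lies feet up on the pad; then push it with the trowel fully home and square against the aluminium fence. Work gently, by feel: the blade may press on the board with no more than 10 N and on the plate with no more than 14 N, keep the gripper off the plate and tip it over its edge rather than carry it. Finally lay the trowel flat back on its black mat and leave everything else where it is.

Things in the scene. Friction and masses are not known exactly. Their poses are not given: they have to be found in the camera images.
- board: Dismantling board fixed on the bench: light plywood 285 x 170 x 18 mm. One half (x -142 to 0 mm) is bare wood; on the other (x 0 to 125 mm) lies a 10 mm thick, 166 mm wide grey felt-faced pad, top 28 mm above the bench, ending at an upright aluminium fence. Origin on the bench under the middle of the pad's edge; x points from the bare half to the fence, y along the pad's edge, z up.
- board_stop (a point): Middle of the pad's straight edge towards the bare wood, on the pad's top (board x = 0, z = 28 mm). This 10 mm step is the stop that the plate's +x edge braces against while it is levered up and over; a plate tipped over it comes to lie with some 10 mm overhanging. Axes as the board.
- board_fence (a point): Foot of the fence's inner face on the pad (board x = 125 mm, z = 28 mm). The fence is 4 mm thick and 20 mm high above the pad. A turned plate that is home against it has its centre at board x = 77.5 mm. Axes as the board.
- plate: Steel cover plate, 0.24 to 0.38 kg: panel 95 (x) x 110 (y) x 4 mm, blue face (+z), bare face with four rubber feet 14 mm across, 3 mm high, at x +-34, y +-40 mm. Origin: panel centre. Starts blue up, on its feet on the bare wood (3 mm gap under the panel), x along board x within 0.1 rad, +x edge 0 to 12 mm short of the pad. The free edge to get under is at -x.
- trowel: Margin trowel, 0.16 kg, lying flat on the mat on its blade: old, bent steel blade 95 x 45 x 2 mm, cranked neck, wooden handle above and parallel, 96 long, 22 wide, 26 mm high, axis 48 mm above the blade's underside, from 45 to 141 mm behind the blade's centre. Origin: centre of the blade's underside; x points from handle to front edge, z up.
- trowel_tip (a point): Where the middle of the blade's front edge would be if the blade were straight, at its underside (trowel x = 47.5 mm). The blade is old: its front half is bent up from the middle, so that the real front edge stands 0 to 9.5 mm above this point (trowel +z), differently each time; no pose shows it. The bend is stiff and does not give in use.
- trowel_grip (a point): Where to hold the handle (trowel x = -66, z = 48 mm), fingers closing along the trowel's y; axes as the trowel.
- toolmat: Black rubber mat 300 x 180 x 3 mm, fixed on the bench. Origin: centre of its underside; x along the 300 mm side.
- dish: Open steel dish of screws, 72 mm across and 18 mm high, loose at one corner of the mat. Origin: centre of its underside. Leave it alone.
- screwdriver: Loose screwdriver on the bench; leave it alone.
- wrench: Loose wrench on the bench; leave it alone.
- tape: Loose yellow tape measure, 66 x 36 x 62 mm; leave it alone.
- jar: Loose glass jar, 68 mm across, 85 mm high; leave it alone.
- bracket: Loose steel angle bracket, 60 x 50 x 60 mm; leave it alone.
- bracket2: Another loose steel angle bracket of the same size; leave it alone.
Not all that is in view belongs to the job. What is shaped like the trowel but yellow is not meant.

How it is judged:
On the way, in this order (a step that is already met when the one before it is completed fails the run):
1. the plate's free edge is levered up by more than 20 degrees with the front of the trowel blade under it (angle between plate's own z axis and vertical between 0.35 and 1.5 rad and distance between trowel_tip and plate below 0.055 m), for 0.2 s.
2. the plate lies upside down, feet up, on the pad (angle between plate's own z axis and vertical above 2.95 rad and x of plate in the frame of board above 0.015 m and linear speed of plate below 0.02 m/s), for 0.2 s.
3. the plate has been pushed home and square against the fence (angle between plate's own z axis and vertical above 3.08 rad and x of plate in the frame of board between 0.0735 and 0.082 m and y of plate in the frame of board between -0.027 and 0.027 m and z of plate in the frame of board below 0.034 m and angle between the x axis of plate and the x axis of board, either way round below 0.06 rad), for 0.1 s.
At the end, for the whole second after the job is handed in: Plate at rest feet up, flat within 3.5 degrees, whole on the pad (within 27 mm of its middle line), within 4 mm of the fence and square to it within 3.4 degrees; trowel let go, lying flat on its blade on the mat, blade centre 15 mm or more inside the mat's edges (all of step 3 and linear speed of each of plate, trowel below 0.02 m/s and x of trowel in the frame of toolmat between -0.12 and 0.12 m and y of trowel in the frame of toolmat between -0.075 and 0.075 m and z of trowel in the frame of toolmat below 0.008 m and angle between trowel's own z axis and vertical below 0.08 rad); the robot touches nothing.
It fails at once if the trowel presses on the board, pad or fence with more than 10 N (contact force between trowel and board above 10 N).
It fails at once if the trowel pushes on the plate with more than 14 N (contact force between trowel and plate above 14 N).
It fails at once if the gripper or arm touches the plate (contact force between any of the fingers, the arm and plate above 0.5 N).
It fails at once if the plate is carried up: its centre rises more than 95 mm above the bench (height (world z) of plate above 0.095 m).
It fails at once if a bystander is moved by more than 15 mm (distance of any of dish, screwdriver, wrench, tape, jar, bracket, bracket2 from where it was at the start of the episode above 0.015 m).
It also fails if it takes over 64 s, if anything falls off the work surface, if the arm or the gripper's body presses on something with over 40 N, if the wrist force passes 120 N, or if a joint passes its speed limit or range.

### The arm

A 6-joint arm with a two-finger parallel gripper is mounted at the origin on the work surface. World frame = base frame: x ahead of the robot, y to its left, z up, the work surface at z = 0. Lengths are in m, angles in rad, forces in N, time in s.
With the tool pointing down it reaches from about 0.225 to 0.875 m from the base axis. Payload 3.4 kg.
Tool frame: the origin (TCP) lies at the very end of the fingers, on their centre line; the grasp point (between the pads) lies behind it (manip.grasp_offset is the z of the grasp point in the tool frame, in m); z points along the fingers, y is the line along which they close (so a half turn about z gives the same grasp; the last joint's range is limited). The gripper opens to 85 mm and grips with 20 to 120 N. Pads are 22 mm wide; open, the fingers measure 114 mm over their backs; the gripper's body (76 mm by 85 mm) begins 54 mm behind the grasp point. The pads swing forward as they close: fully open they stand 13 mm farther back than shut.
Start: joints at [1.144, 0.276, 1.505, -0, 1.361, -0.121], TCP at [0.173, 0.548, 0.201] pointing down, gripper open.
Joint ranges: [-2.89, 2.89], [-0.75, 2.08], [0.22, 2.7], [-1.18, 4.32], [0.11, 2.71], [-2.7, 2.7]. Speed limits (rad/s): [2.57, 2.57, 3.14, 3.14, 3.14, 3.14].

### API

Orientations are given as a unit quaternion [w, x, y, z].
In Python, from rig import manip gives the robot as it stands.
- The arm moves only by the shell command python3 -m pendant 'ROWS' [FORCE]. ROWS is JSON, a list of rows, each an object of numbers: "dx", "dy", "dz": the shift along the tool's x, y, z in m; "rx", "ry", "rz": the turn, a rotation vector about the tool's x, y, z in degrees; "hand": the finger opening in m, from 0 to 0.0854. In form: [{"dx": .., "dy": .., "dz": .., "rx": .., "ry": .., "rz": .., "hand": ..}, ...]. A call has 1 to 12 rows; each row shifts and turns the commanded pose from where the row before left it, along the tool's axes as they then stand; what a row does not reach is not made up. A row lasts 1/12 s, in which the tool goes at most 41.7 mm and 7.16 degrees, less where a joint would pass 70% of its speed; a pose out of reach is approached as far as the arm can. A call is refused whole if a number of a shift passes 0.0417 or a number of a turn 7.16, either way. A call with a gripper value outside its range is refused whole. The fingers move at their own pace and stop on an object; FORCE is the grip in N (left out, the last holds). Time passes only in rows, so rows that do not move let the fingers close. It gives the time, the measured TCP pose, the force, the opening and the grip force at its end, in the units of the state.
- manip.get_state(): the state, without advancing time (a new reading comes with each control period).
- manip.get_image(name): name is "scene" or "top"; returns a dict with "frame" (480x640x3 uint8, red, green, blue), "fx", "fy", "cx", "cy" (pixels), "position" and "attitude" of the camera in the world. Camera axes: x right, y up, looking along -z (the intrinsics and any distortion apply to the point x, -y, -z); pixel columns grow to the right and rows downward; lengths in m; the calibration is good to about 2 mm. A picture is of the moment at which its call begins. There is no depth.
- manip.sign_off(): hands the job in; it is judged then, once.
The state is a dict: "clock": time; "qpos": joint angles; "qd": joint speeds; "effort": joint torques, N m; "position": TCP position; "ee_rot": TCP orientation; "contact_force": force on the tool from outside, world axes, zero at the start; "moment": the same for the moment, N m; "width": finger opening in m; "gripper_force": force on a finger pad.
Only numpy, scipy, OpenCV 4.12 (cv2) and the standard library are available. Lean on these libraries where they do the work, as an engineer would, in place of code of your own. Each camera call takes 0.05 s, during which the arm holds its last target. There are 200 camera calls.

## Working session

There is one attempt and no reset: what is moved stays moved. The work goes in short steps, Python scripts to look and compute and a shell command to move; the robot and the scene stay as the last step left them, time stands still between calls to the robot, and variables do not carry over. Pictures are saved under pics/ and viewed, at most 10 in all, crops included, and the job is handed in when it is done.

```bash
ls; mkdir -p pics; python3 - <<'E'
from rig import manip
import cv2
print(manip.get_state(), manip.grasp_offset)
for n in("top","scene"):
    i=manip.get_image(n); cv2.imwrite(f"pics/{n}0.png",i["frame"][:,:,::-1])
    print({k:v for k,v in i.items() if k!="frame"})
E
```

```text
pics
{'clock': 0.0, 'qpos': array([ 1.14405936e+00,  2.76588873e-01,  1.50615702e+00,  1.04330379e-05,
        1.36067868e+00, -1.20991639e-01]), 'qd': array([ 0.0013966 ,  0.00083281, -0.00026618,  0.00112606,  0.00018729,
        0.00097824]), 'effort': array([ 2.44277340e-03, -4.16771364e+01, -2.45807236e+01,  3.70048883e-04,
        1.07524931e-02,  1.76168055e-05]), 'position': array([0.17282885, 0.54779502, 0.20033373]), 'ee_rot': array([-2.52634739e-04,  1.52278936e-01,  9.88337132e-01, -8.80442635e-04]), 'contact_force': array([-0.50575922, -0.27042186, -0.71714943]), 'moment': array([-0.00649644, -0.06179098,  0.04061803]), 'gripper_force': 0.0, 'width': 0.0852188876215952} -0.0187
{'fx': 573.2033128433609, 'fy': 573.2033128433609, 'cx': 314.64606169490463, 'cy': 236.6680602104816, 'position': array([0.1999987 , 0.04219078, 1.40358413]), 'attitude': array([ 0.70748282,  0.08020771, -0.075321  , -0.69811284])}
{'fx': 482.9647170126067, 'fy': 482.9647170126067, 'cx': 327.37682021418306, 'cy': 237.93952915469382, 'position': array([1.24925262, 0.05394307, 1.22900381]), 'attitude': array([0.66797861, 0.19572818, 0.21191608, 0.68599317])}
```

View pics/top0.png

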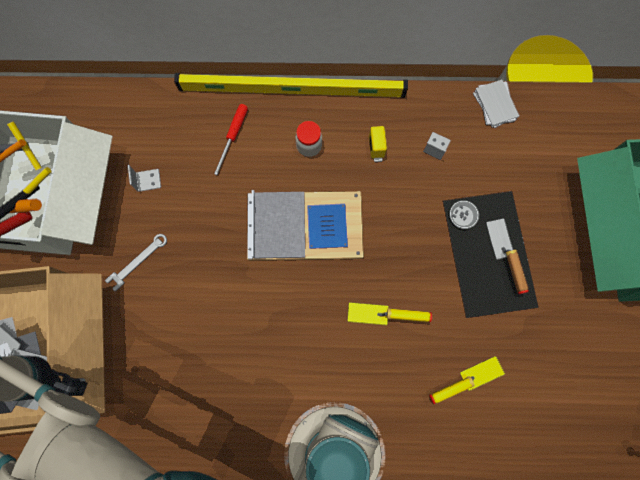

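View pics/scene0.png

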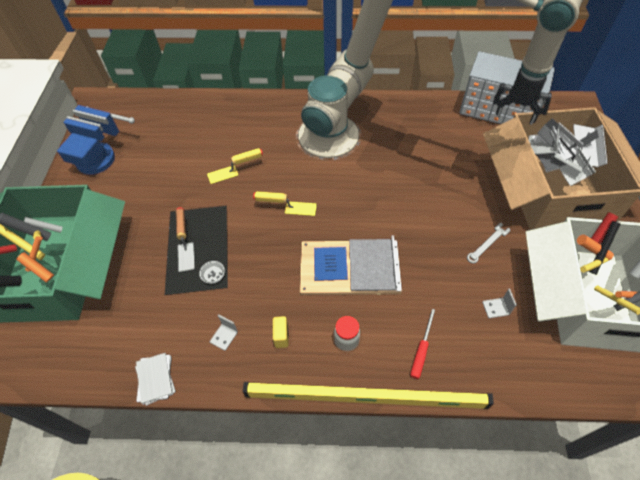

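The top view has the image's up direction as world +x and left as +y. The board is around px (305,225), with the fence at its left end and the blue plate at (327,226). The real trowel lies on the mat, with its blade at (499,240) and its handle running to (517,285). The yellow trowels at (385,315) and (467,382) are decoys. The scene view shows the same layout mirrored.

```bash
cat > h.py <<'E'
import numpy as np, cv2
from rig import manip
from scipy.spatial.transform import Rotation as R
def rot(q): return R.from_quat([q[1],q[2],q[3],q[0]])
def ray(c,p,z):
    d=rot(c["attitude"]).apply([(p[0]-c["cx"])/c["fx"],-(p[1]-c["cy"])/c["fy"],-1.])
    return c["position"]+d*(z-c["position"][2])/d[2]
def proj(c,P):
    v=rot(c["attitude"]).inv().apply(np.atleast_2d(P)-c["position"])
    return np.c_[c["cx"]-c["fx"]*v[:,0]/v[:,2],c["cy"]+c["fy"]*v[:,1]/v[:,2]]
def blob(f,lo,hi,box):
    h=cv2.cvtColor(f,cv2.COLOR_RGB2HSV); m=cv2.inRange(h,lo,hi); k=np.zeros_like(m)
    x0,y0,x1,y1=box; k[y0:y1,x0:x1]=m[y0:y1,x0:x1]
    n,l,s,c=cv2.connectedComponentsWithStats(k); i=1+np.argmax(s[1:,4]); return (l==i)
def rect(c,m,z):
    # metric rect of blob's outline, pixel half-width compensated by using filled upscaled mask
    ys,xs=np.nonzero(m); P=np.array([ray(c,(x+dx,y+dy),z)[:2] for x,y in zip(xs,ys) for dx in(-.25,.25) for dy in(-.25,.25)])
    (cx,cy),(w,h),a=cv2.minAreaRect((P*1000).astype(np.float32)); return dict(c=(cx,cy),s=(w,h),a=a,mean=P.mean(0)*1000)
E
python3 - <<'E'
from h import *
c=manip.get_image("top"); f=c["frame"]; s=manip.get_image("scene"); g=s["frame"]
hsv=cv2.cvtColor(f,cv2.COLOR_RGB2HSV)
for n,p in dict(wood=(355,210),blue=(340,215),grey=(275,225),blade=(499,235),handle=(515,270),mat=(470,270),fence=(250,225),bench=(400,240)).items(): print(n,hsv[p[1],p[0]])
print('blue top',rect(c,blob(f,(100,120,60),(125,255,255),(240,185,370,265)),.025))
print('blue scn',rect(s,blob(g,(100,120,60),(125,255,255),(295,235,360,300)),.025))
a=cv2.resize(f[185:267,240:370],None,fx=4,fy=4,interpolation=cv2.INTER_CUBIC)
b=cv2.resize(f[186:320,440:542],None,fx=4,fy=4,interpolation=cv2.INTER_CUBIC)[:, :280*0+408]
im=np.zeros((536,800,3),np.uint8); im[:328,:392]=a[:,:392]; im[:,392:]=b
im[328:,:392]=cv2.resize(g[205:205+52,160:160+98],None,fx=4,fy=4,interpolation=cv2.INTER_CUBIC)
cv2.imwrite("pics/z1.png",im[:,:,::-1])
E
```

```text
wood [ 18 101 212]
blue [106 181 166]
grey [111  12 148]
blade [ 75   3 193]
handle [ 14 155 174]
mat [30 36 42]
fence [102  13 102]
bench [ 14 152 124]
blue top {'c': (537.1796264648438, 23.620763778686523), 's': (108.89837646484375, 92.99140930175781), 'a': 3.5394232273101807, 'mean': array([536.61971108,  23.56288347])}
blue scn {'c': (539.512451171875, 22.869815826416016), 's': (105.87977600097656, 90.00165557861328), 'a': 2.603677272796631, 'mean': array([540.15222174,  22.18920703])}
```

View pics/z1.png

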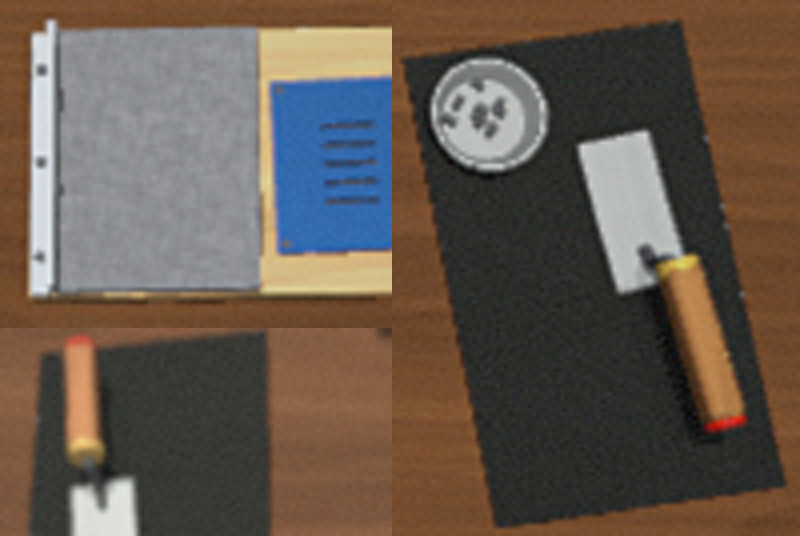

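The crop shows the pad edge nearly vertical at crop x≈259, with the plate turned about 3° relative to it. The dish sits at the mat's top-left corner, and the trowel lies clear of it with its handle toward the bottom right.

```bash
cat > m.py <<'E'
from h import *
def show(n,r): print(n,np.round(r['c'],1),np.round(r['s'],1),round(r['a'],2),np.round(r['mean'],1))
if __name__=="__main__":
  for n,bb,mb in (("top",(240,185,370,265),(435,180,545,322)),("scene",(295,230,405,300),(160,200,235,300))):
    c=manip.get_image(n); f=c["frame"]
    show(n+" blue",rect(c,blob(f,(100,120,60),(125,255,255),bb),.025))
    show(" pad",rect(c,blob(f,(0,0,110),(180,40,185),bb),.028))
    m=blob(f,(14,60,150),(24,135,255),bb); show(" wood",rect(c,m,.018))
    show(" mat",rect(c,blob(f,(0,0,0),(180,110,75),mb),.003))
    k=blob(f,(0,0,140),(180,40,255),(480,210,530,265) if n=="top" else (170,238,197,275)); show(" blade",rect(c,k,.005))
    show(" handle",rect(c,blob(f,(0,130,130),(22,255,255),(495,245,530,300) if n=="top" else (170,205,192,245)),.058))
E
python3 m.py
```

```text
top blue [537.2  23.6] [108.9  93. ] 3.54 [536.5  23.6]
 pad [537.6 148.6] [169.3 137.9] 0.74 [538.2 143.1]
 wood [543.2   9.1] [171.2 142.9] 1.99 [545.3  -3.2]
 mat [ 478.7 -380.1] [300.9 180.7] 8.97 [ 464.  -378.1]
 blade [ 515.1 -407.2] [96.8 46.7] 12.04 [ 519.3 -405.4]
 handle [ 423.7 -428. ] [103.9  24. ] 13.67 [ 422.7 -429.5]
scene blue [539.5  22.9] [106.1  90. ] 2.6 [540.2  22.1]
 pad [539.3 142.9] [175.  127.9] 1.99 [542.9 143.2]
 wood [543.1  38.1] [179.3 209.2] 1.77 [557.1  -1.7]
 mat [ 480.1 -381.9] [299.4 177.8] 8.79 [ 481.5 -379.5]
 blade [ 514.1 -409.5] [95.9 46.4] 11.52 [ 516.3 -409.3]
 handle [ 418.7 -431.4] [110.2  25.7] 11.11 [ 413.6 -431.9]
```

Measurements agree with the given sizes. The trowel's blade centre is about (0.5145,-0.408) with yaw 12°, so the grip point is about (0.450,-0.422,0.051). Next I move over it.

```bash

r='python3 -m pendant'
python3 -m pendant '[{"dx":-0.0185,"dy":-0.028},{"dx":-0.0185,"dy":-0.028},{"dx":-0.0185,"dy":-0.028},{"dx":-0.0185,"dy":-0.028},{"dx":-0.0185,"dy":-0.028},{"dx":-0.0185,"dy":-0.028},{"dx":-0.0185,"dy":-0.028},{"dx":-0.0185,"dy":-0.028},{"dx":-0.0185,"dy":-0.028},{"dx":-0.0185,"dy":-0.028},{"dx":-0.0185,"dy":-0.028},{"dx":-0.0185,"dy":-0.028}]' 40
python3 -m pendant '[{"dx":-0.0185,"dy":-0.028},{"dx":-0.0185,"dy":-0.028},{"dx":-0.0185,"dy":-0.028},{"dx":-0.0185,"dy":-0.028},{"dx":-0.0185,"dy":-0.028},{"dx":-0.0185,"dy":-0.028},{"dx":-0.0185,"dy":-0.028},{"dx":-0.0185,"dy":-0.028},{"dx":-0.0185,"dy":-0.028},{"dx":-0.0185,"dy":-0.028},{"dx":-0.0185,"dy":-0.028},{"dx":-0.0185,"dy":-0.028}]'
python3 -m pendant '[{"dx":-0.0185,"dy":-0.028},{"dx":-0.0185,"dy":-0.028},{"dx":-0.0185,"dy":-0.028},{"dx":-0.0185,"dy":-0.028},{"dx":-0.0185,"dy":-0.028},{"dx":-0.0185,"dy":-0.028},{"rz":7.1},{"rz":7.1},{"rz":7.1},{"rz":7.1},{"rz":7.1},{"rz":7.1}]'
python3 -m pendant '[{"rz":7.1},{"rz":7.1},{"rz":7.1},{"rz":7.1},{"rz":7.1},{"rz":7.1},{"rz":7.1},{"rz":7.1},{"rz":7.1},{"rz":7.1},{"rz":7.1},{"rz":7.1}]'
python3 -m pendant '[{"rz":7.1},{"rz":7.1},{"rz":7.1},{"rz":1.4},{}]'
cat > st.py <<'E'
from h import *
s=manip.get_state(); M=rot(s["ee_rot"]).as_matrix()
print("t",round(s["clock"],2),"p",np.round(s["position"]*1000,1),"xhead",round(np.degrees(np.arctan2(M[1,0],M[0,0])),2),"nosedown",round(np.degrees(np.arcsin(-M[2,0])),2),"roll",round(np.degrees(np.arcsin(M[2,1])),2),"F",np.round(s["contact_force"],2),"M",np.round(s["moment"],2),"w",round(s["width"]*1000,1),s["gripper_force"])
E
python3 st.py
python3 - <<'E'
from h import *
for n,rows,cols in (("top",range(196,254),(295,318)),("scene",range(246,286),(340,362))):
    c=manip.get_image(n); g=cv2.cvtColor(c["frame"],cv2.COLOR_RGB2HSV)[:,:,1].astype(float)
    P=[]
    for r in rows:
        v=g[r,cols[0]:cols[1]]; 
        if n=="scene": v=v[::-1]
        th=55; k=np.argmax(v>th); 
        if k==0: continue
        x=k-1+(th-v[k-1])/(v[k]-v[k-1]); x=cols[0]+x if n=="top" else cols[1]-1-x
        P.append(ray(c,(x,r),.028)[:2]*1000)
    P=np.array(P); a,b=np.polyfit(P[:,0],P[:,1],1); res=P[:,1]-a*P[:,0]-b; k=abs(res-np.median(res))<2; a,b=np.polyfit(P[k,0],P[k,1],1)
    print(n,"pad edge y at x=540:",a*540+b,"slope deg",np.degrees(np.arctan(a)),k.sum(),len(P))
E
```

```text
t 0.3 p [173.  548.2 200.9] xhead 162.48 nosedown -0.0 roll -0.03 F [-0.49  0.18 -0.36] M [-0.02  0.1  -0.  ] w 85.7 0.0
top pad edge y at x=540: 79.88557013831677 slope deg 1.7841938020547432 58 58
scene pad edge y at x=540: 78.50323379620576 slope deg 1.97565732672596 40 40invalid input
invalid input
invalid input
invalid input
invalid input
```

```bash

python3 -m pendant '[{"dx":-0.0185,"dy":-0.028,"dz":0,"rx":0,"ry":0,"rz":0,"hand":0.085}]'; python3 st.py
```

```text
clock: 0.48
position: [0.1821, 0.5208, 0.2008]
ee_rot: [-0.001, 0.151, 0.989, 0.003]
contact_force: [0.9, 0.1, 0.0]
width: 0.0851
gripper_force: 0.0
t 0.48 p [182.1 520.8 200.8] xhead 162.62 nosedown -0.1 roll 0.28 F [0.94 0.05 0.03] M [ 0.01 -0.04 -0.  ] w 85.1 0.0
```

```bash

python3 -m pendant '[{"dx":-0.0185,"dy":-0.028,"hand":0.085},{"dx":-0.0185,"dy":-0.028,"hand":0.085}]'; python3 -m pendant '[{"dx":-0.0185,"dy":-0.028,"dz":0,"rx":0,"ry":0,"rz":0},{"dx":-0.0185,"dy":-0.028,"dz":0,"rx":0,"ry":0,"rz":0}]'; python3 st.py
```

```text
t 0.48 p [182.1 520.8 200.8] xhead 162.62 nosedown -0.1 roll 0.28 F [0.94 0.05 0.03] M [ 0.01 -0.04 -0.  ] w 85.1 0.0invalid input
invalid input
```

```bash

python3 -m pendant '[{"dx":-0.0185,"dy":-0.028,"dz":0,"rx":0,"ry":0,"rz":0,"hand":0.085},{"dx":-0.0185,"dy":-0.028,"dz":0,"rx":0,"ry":0,"rz":0,"hand":0.085},{"dx":-0.0185,"dy":-0.028,"dz":0,"rx":0,"ry":0,"rz":0,"hand":0.085},{"dx":-0.0185,"dy":-0.028,"dz":0,"rx":0,"ry":0,"rz":0,"hand":0.085},{"dx":-0.0185,"dy":-0.028,"dz":0,"rx":0,"ry":0,"rz":0,"hand":0.085},{"dx":-0.0185,"dy":-0.028,"dz":0,"rx":0,"ry":0,"rz":0,"hand":0.085},{"dx":-0.0185,"dy":-0.028,"dz":0,"rx":0,"ry":0,"rz":0,"hand":0.085},{"dx":-0.0185,"dy":-0.028,"dz":0,"rx":0,"ry":0,"rz":0,"hand":0.085},{"dx":-0.0185,"dy":-0.028,"dz":0,"rx":0,"ry":0,"rz":0,"hand":0.085},{"dx":-0.0185,"dy":-0.028,"dz":0,"rx":0,"ry":0,"rz":0,"hand":0.085},{"dx":-0.0185,"dy":-0.028,"dz":0,"rx":0,"ry":0,"rz":0,"hand":0.085},{"dx":-0.0185,"dy":-0.028,"dz":0,"rx":0,"ry":0,"rz":0,"hand":0.085}]' >/dev/null
python3 st.py
python3 -m pendant '[{"dx":-0.0185,"dy":-0.028,"dz":0,"rx":0,"ry":0,"rz":0,"hand":0.085},{"dx":-0.0185,"dy":-0.028,"dz":0,"rx":0,"ry":0,"rz":0,"hand":0.085},{"dx":-0.0185,"dy":-0.028,"dz":0,"rx":0,"ry":0,"rz":0,"hand":0.085},{"dx":-0.0185,"dy":-0.028,"dz":0,"rx":0,"ry":0,"rz":0,"hand":0.085},{"dx":-0.0185,"dy":-0.028,"dz":0,"rx":0,"ry":0,"rz":0,"hand":0.085},{"dx":-0.0185,"dy":-0.028,"dz":0,"rx":0,"ry":0,"rz":0,"hand":0.085},{"dx":-0.0185,"dy":-0.028,"dz":0,"rx":0,"ry":0,"rz":0,"hand":0.085},{"dx":-0.0185,"dy":-0.028,"dz":0,"rx":0,"ry":0,"rz":0,"hand":0.085},{"dx":-0.0185,"dy":-0.028,"dz":0,"rx":0,"ry":0,"rz":0,"hand":0.085},{"dx":-0.0185,"dy":-0.028,"dz":0,"rx":0,"ry":0,"rz":0,"hand":0.085},{"dx":-0.0185,"dy":-0.028,"dz":0,"rx":0,"ry":0,"rz":0,"hand":0.085},{"dx":-0.0185,"dy":-0.028,"dz":0,"rx":0,"ry":0,"rz":0,"hand":0.085}]' >/dev/null
python3 st.py
```

```text
t 1.48 p [292.9 127.4 201.5] xhead 162.52 nosedown 0.07 roll 0.04 F [0.87 0.55 0.05] M [ 0.03 -0.03  0.  ] w 84.8 0.0
t 2.48 p [ 403.6 -260.2  201.3] xhead 162.44 nosedown 0.02 roll 0.01 F [ 0.93 -0.15 -0.2 ] M [ 0.03 -0.04  0.03] w 85.0 0.0
```

```bash

python3 -m pendant '[{"dx":-0.0185,"dy":-0.028,"dz":0,"rx":0,"ry":0,"rz":7.1,"hand":0.085},{"dx":0,"dy":0,"dz":0,"rx":0,"ry":0,"rz":7.1,"hand":0.085},{"dx":0,"dy":0,"dz":0,"rx":0,"ry":0,"rz":7.1,"hand":0.085},{"dx":0,"dy":0,"dz":0,"rx":0,"ry":0,"rz":7.1,"hand":0.085},{"dx":0,"dy":0,"dz":0,"rx":0,"ry":0,"rz":7.1,"hand":0.085},{"dx":0,"dy":0,"dz":0,"rx":0,"ry":0,"rz":7.1,"hand":0.085},{"dx":0,"dy":0,"dz":0,"rx":0,"ry":0,"rz":7.1,"hand":0.085},{"dx":0,"dy":0,"dz":0,"rx":0,"ry":0,"rz":7.1,"hand":0.085},{"dx":0,"dy":0,"dz":0,"rx":0,"ry":0,"rz":7.1,"hand":0.085},{"dx":0,"dy":0,"dz":0,"rx":0,"ry":0,"rz":7.1,"hand":0.085},{"dx":0,"dy":0,"dz":0,"rx":0,"ry":0,"rz":7.1,"hand":0.085},{"dx":0,"dy":0,"dz":0,"rx":0,"ry":0,"rz":7.1,"hand":0.085}]' >/dev/null
python3 -m pendant '[{"dx":0,"dy":0,"dz":0,"rx":0,"ry":0,"rz":7.1,"hand":0.085},{"dx":0,"dy":0,"dz":0,"rx":0,"ry":0,"rz":7.1,"hand":0.085},{"dx":0,"dy":0,"dz":0,"rx":0,"ry":0,"rz":7.1,"hand":0.085},{"dx":0,"dy":0,"dz":0,"rx":0,"ry":0,"rz":7.1,"hand":0.085},{"dx":0,"dy":0,"dz":0,"rx":0,"ry":0,"rz":7.1,"hand":0.085},{"dx":0,"dy":0,"dz":0,"rx":0,"ry":0,"rz":7.1,"hand":0.085},{"dx":0,"dy":0,"dz":0,"rx":0,"ry":0,"rz":7.1,"hand":0.085},{"dx":0,"dy":0,"dz":0,"rx":0,"ry":0,"rz":7.1,"hand":0.085},{"dx":0,"dy":0,"dz":0,"rx":0,"ry":0,"rz":7.1,"hand":0.085},{"dx":0,"dy":0,"dz":0,"rx":0,"ry":0,"rz":1.4,"hand":0.085},{"dx":0,"dy":0,"dz":0,"rx":0,"ry":0,"rz":0,"hand":0.085}]' >/dev/null
python3 st.py
```

```text
t 4.4 p [ 412.6 -290.7  201.2] xhead 12.08 nosedown -0.01 roll -0.0 F [ 1.04  0.11 -0.13] M [ 0.02  0.02 -0.05] w 84.8 0.0
```

```bash

python3 -m pendant '[{"dx":0.0023,"dy":0.034,"dz":0,"rx":0,"ry":0,"rz":0,"hand":0.085},{"dx":0.0023,"dy":0.034,"dz":0,"rx":0,"ry":0,"rz":0,"hand":0.085},{"dx":0.0023,"dy":0.034,"dz":0.01,"rx":0,"ry":0,"rz":0,"hand":0.085},{"dx":0.0022,"dy":0.0342,"dz":0.02,"rx":0,"ry":0,"rz":0,"hand":0.085},{"dx":0,"dy":0,"dz":0.04,"rx":0,"ry":0,"rz":0,"hand":0.085},{"dx":0,"dy":0,"dz":0.04,"rx":0,"ry":0,"rz":0,"hand":0.085},{"dx":0,"dy":0,"dz":0.03,"rx":0,"ry":0,"rz":0,"hand":0.085},{"dx":0,"dy":0,"dz":0.02,"rx":0,"ry":0,"rz":0,"hand":0.085},{"dx":0,"dy":0,"dz":0.0092,"rx":0,"ry":0,"rz":0,"hand":0.085},{"dx":0,"dy":0,"dz":0,"rx":0,"ry":0,"rz":0,"hand":0.085}]'
python3 st.py
python3 -m pendant '[{"dx":0,"dy":0,"dz":0,"rx":0,"ry":0,"rz":0,"hand":0.01},{"dx":0,"dy":0,"dz":0,"rx":0,"ry":0,"rz":0,"hand":0.01},{"dx":0,"dy":0,"dz":0,"rx":0,"ry":0,"rz":0,"hand":0.01},{"dx":0,"dy":0,"dz":0,"rx":0,"ry":0,"rz":0,"hand":0.01},{"dx":0,"dy":0,"dz":0,"rx":0,"ry":0,"rz":0,"hand":0.01},{"dx":0,"dy":0,"dz":0,"rx":0,"ry":0,"rz":0,"hand":0.01},{"dx":0,"dy":0,"dz":0,"rx":0,"ry":0,"rz":0,"hand":0.01},{"dx":0,"dy":0,"dz":0,"rx":0,"ry":0,"rz":0,"hand":0.01}]' 90 >/dev/null; python3 st.py
```

```text
clock: 5.23
position: [0.4487, -0.4207, 0.0295]
ee_rot: [-0.002, 0.994, 0.105, -0.001]
contact_force: [0.2, -0.2, 0.2]
width: 0.0853
gripper_force: 0.0
t 5.23 p [ 448.7 -420.7   29.5] xhead 12.07 nosedown 0.13 roll -0.26 F [ 0.19 -0.17  0.21] M [-0.01  0.   -0.03] w 85.3 0.0
t 5.9 p [ 451.2 -426.3   35.7] xhead 12.0 nosedown -0.14 roll 0.53 F [-0.07  1.24 -0.07] M [ 0.01 -0.01 -0.02] w 10.0 0.0
```

```bash

python3 - <<'E'
from h import *
o=[]
for n,(x,y,w,h) in (("top",(430,180,110,140)),("scene",(140,180,110,140))):
    c=manip.get_image(n); o.append(cv2.resize(c["frame"][y:y+h,x:x+w],None,fx=3.6,fy=3.6,interpolation=cv2.INTER_CUBIC))
    for q in ((450,-422,51),(451.2,-426.3,35.7)): print(n,proj(c,np.array(q)/1000))
cv2.imwrite("pics/g1.png",np.hstack(o)[:,:,::-1])
E
```

```text
top [[513.27123008 260.74849833]]
top [[512.91848169 261.40668843]]
scene [[181.58181571 229.83274532]]
scene [[181.44064012 233.02516289]]
```

View pics/g1.png

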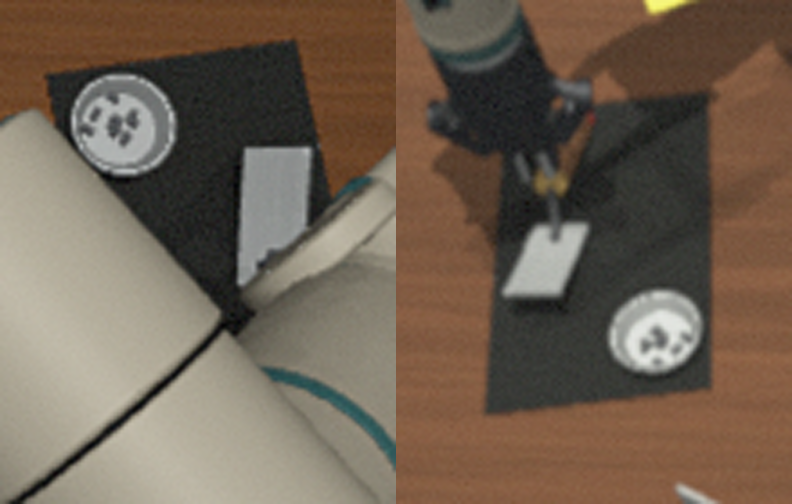

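The scene crop shows the fingers closed beside or below the handle (ferrule at crop (550,182)). The trowel has turned a few degrees and its blade is tilted. I'll open and look again.

```bash
python3 st.py
python3 -m pendant '[{"dx":0,"dy":0,"dz":0,"rx":0,"ry":0,"rz":0,"hand":0.03},{"dx":0,"dy":0,"dz":0,"rx":0,"ry":0,"rz":0,"hand":0.05},{"dx":0,"dy":0,"dz":0,"rx":0,"ry":0,"rz":0,"hand":0.085},{"dx":0,"dy":0,"dz":0,"rx":0,"ry":0,"rz":0,"hand":0.085},{"dx":0,"dy":0,"dz":0,"rx":0,"ry":0,"rz":0,"hand":0.085}]'>/dev/null;python3 st.py
python3 -m pendant '[{"dx":0,"dy":0,"dz":-0.02,"rx":0,"ry":0,"rz":0,"hand":0.085},{"dx":0,"dy":0,"dz":-0.04,"rx":0,"ry":0,"rz":0,"hand":0.085},{"dx":0,"dy":0,"dz":-0.04,"rx":0,"ry":0,"rz":0,"hand":0.085},{"dx":-0.02,"dy":-0.03,"dz":-0.02,"rx":0,"ry":0,"rz":0,"hand":0.085},{"dx":-0.02,"dy":-0.03,"dz":0,"rx":0,"ry":0,"rz":0,"hand":0.085},{"dx":-0.02,"dy":-0.03,"dz":0,"rx":0,"ry":0,"rz":0,"hand":0.085},{"dx":-0.02,"dy":-0.03,"dz":0,"rx":0,"ry":0,"rz":0,"hand":0.085},{"dx":-0.02,"dy":-0.03,"dz":0,"rx":0,"ry":0,"rz":0,"hand":0.085},{"dx":0,"dy":0,"dz":0,"rx":0,"ry":0,"rz":0,"hand":0.085}]'>/dev/null; python3 st.py
python3 - <<'E'
from h import *
o=[]
for n,(x,y,w,h) in (("top",(430,180,110,140)),("scene",(140,180,110,140))):
    c=manip.get_image(n); o.append(cv2.resize(c["frame"][y:y+h,x:x+w],None,fx=3.6,fy=3.6,interpolation=cv2.INTER_CUBIC))
cv2.imwrite("pics/g2.png",np.hstack(o)[:,:,::-1])
E
python3 m.py
```

```text
t 6.0 p [ 450.1 -422.4   32.9] xhead 11.95 nosedown -0.06 roll 0.06 F [-0.38  0.73 -0.64] M [ 0.04 -0.   -0.  ] w 10.0 0.0
t 6.42 p [ 449.7 -421.5   31.4] xhead 11.98 nosedown 0.02 roll -0.07 F [-0.39 -0.18 -0.01] M [0.03 0.01 0.  ] w 70.0 0.0
t 7.17 p [ 314.9 -288.7  150.9] xhead 12.0 nosedown 0.25 roll -0.49 F [ 0.5  0.3 -0.5] M [-0.02  0.02 -0.05] w 85.1 0.0
top blue [537.2  23.7] [109.   93.1] 3.59 [536.6  23.6]
 pad [538.1 146. ] [137.7 174.7] 88.94 [538.4 143.1]
 wood [543.2   9.2] [170.5 142.7] 1.85 [545.3  -3.2]
 mat [ 496.6 -389.6] [268.1 228.7] 8.66 [ 510.2 -361.5]
 blade [ 509.  -424.1] [46.1 96.9] 80.92 [ 514.6 -423.8]
 handle [ 464.9 -410.4] [ 6.1 11. ] 0.74 [ 465.2 -409.7]
scene blue [539.4  22.9] [106.  90.] 2.6 [540.2  22.2]
 pad [539.4 142.8] [175.  127.8] 2.1 [542.9 143.2]
 wood [543.2  36.7] [179.3 206.7] 1.84 [557.   -1.1]
 mat [ 478.2 -380.8] [303.7 181.1] 8.67 [ 481.8 -377.3]
 blade [ 507.4 -426.3] [49.6 97.2] 81.07 [ 509.7 -426.2]
 handle [ 415.5 -414.7] [ 23.3 108.9] 86.83 [ 413.4 -413.3]
```

View pics/g2.png

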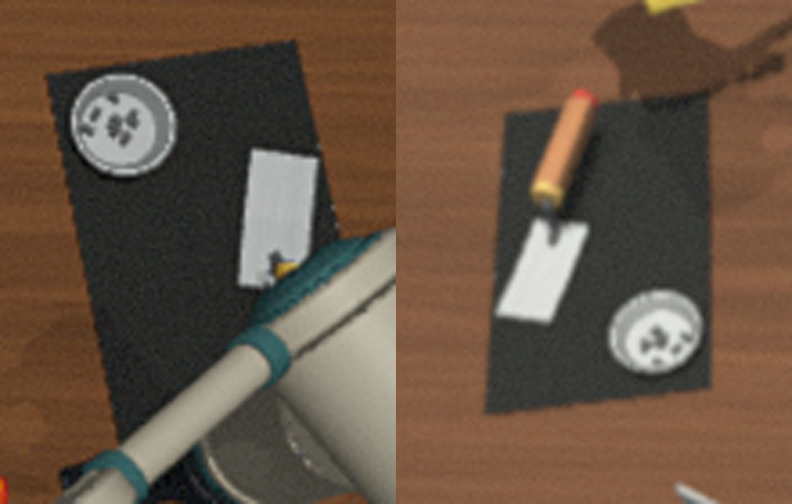

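The trowel is flat again, with its blade centre near (508.5,-425) and heading -9°. The earlier fast close squeezed it out, so this time I'll grip lower and close slowly.

```bash

python3 -m pendant '[{"dx":0.0198,"dy":0.0302,"dz":0,"rx":0,"ry":0,"rz":0,"hand":0.06},{"dx":0.0198,"dy":0.0302,"dz":0,"rx":0,"ry":0,"rz":0,"hand":0.06},{"dx":0.0198,"dy":0.0302,"dz":0,"rx":0,"ry":0,"rz":0,"hand":0.06},{"dx":0.0198,"dy":0.0302,"dz":0,"rx":0,"ry":0,"rz":0,"hand":0.06},{"dx":0.0198,"dy":0.0302,"dz":0,"rx":0,"ry":0,"rz":0,"hand":0.06},{"dx":0,"dy":0,"dz":0.02,"rx":0,"ry":0,"rz":7,"hand":0.06},{"dx":0,"dy":0,"dz":0.02,"rx":0,"ry":0,"rz":7,"hand":0.06},{"dx":0,"dy":0,"dz":0,"rx":0,"ry":0,"rz":7,"hand":0.06},{"dx":0,"dy":0,"dz":0,"rx":0,"ry":0,"rz":0,"hand":0.06},{"dx":0,"dy":0,"dz":0,"rx":0,"ry":0,"rz":0,"hand":0.06}]' 25 >/dev/null; python3 st.py
```

```text
t 8.2 p [ 450.  -424.2  111.2] xhead -8.84 nosedown -0.0 roll -0.01 F [-0.23 -0.56  0.72] M [-0.04 -0.01 -0.01] w 60.1 0.0
```

```bash

python3 -m pendant '[{"dx":-0.0082,"dy":-0.007,"dz":0,"rx":0,"ry":0,"rz":0,"hand":0.06},{"dx":0,"dy":0,"dz":0.03,"rx":0,"ry":0,"rz":0,"hand":0.06},{"dx":0,"dy":0,"dz":0.03,"rx":0,"ry":0,"rz":0,"hand":0.06},{"dx":0,"dy":0,"dz":0.014,"rx":0,"ry":0,"rz":0,"hand":0.06},{"dx":0,"dy":0,"dz":0.01,"rx":0,"ry":0,"rz":0,"hand":0.06},{"dx":0,"dy":0,"dz":0,"rx":0,"ry":0,"rz":0,"hand":0.04},{"dx":0,"dy":0,"dz":0,"rx":0,"ry":0,"rz":0,"hand":0.034},{"dx":0,"dy":0,"dz":0,"rx":0,"ry":0,"rz":0,"hand":0.03}]' 25 >/dev/null; python3 st.py
python3 - <<'E'
from h import *
o=[]
for n,(x,y,w,h) in (("scene",(160,190,60,75)),):
    c=manip.get_image(n); o.append(cv2.resize(c["frame"][y:y+h,x:x+w],None,fx=8,fy=8,interpolation=cv2.INTER_CUBIC))
cv2.imwrite("pics/g3.png",np.hstack(o)[:,:,::-1])
E
```

```text
t 8.87 p [ 442.9 -416.    29.5] xhead -8.99 nosedown -0.14 roll 0.11 F [-0.69 -0.66  0.08] M [0.03 0.02 0.02] w 30.1 0.0
```

View pics/g3.png

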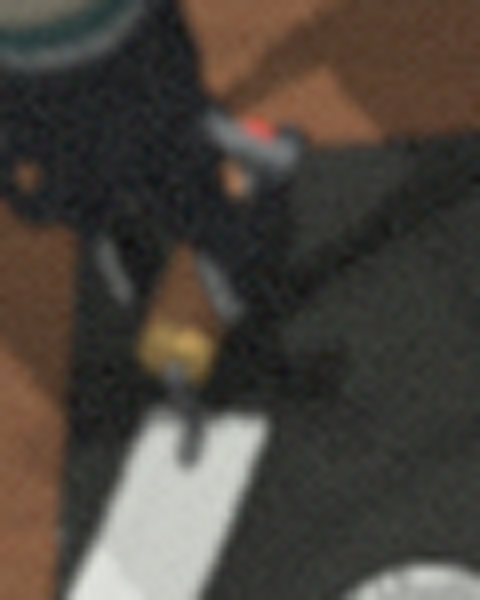

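The handle is between the two pads and centred, with the ferrule at crop (177,350). Closing slowly.

```bash

python3 -m pendant '[{"dx":0,"dy":0,"dz":0,"rx":0,"ry":0,"rz":0,"hand":0.026},{"dx":0,"dy":0,"dz":0,"rx":0,"ry":0,"rz":0,"hand":0.024},{"dx":0,"dy":0,"dz":0,"rx":0,"ry":0,"rz":0,"hand":0.022},{"dx":0,"dy":0,"dz":0,"rx":0,"ry":0,"rz":0,"hand":0.02},{"dx":0,"dy":0,"dz":0,"rx":0,"ry":0,"rz":0,"hand":0.018},{"dx":0,"dy":0,"dz":0,"rx":0,"ry":0,"rz":0,"hand":0.018}]' 25 >/dev/null; python3 st.py
```

```text
t 9.42 p [ 442.2 -415.6   28.9] xhead -9.02 nosedown -0.05 roll 0.06 F [-1.35  0.12  5.14] M [ 0.    0.17 -0.05] w 20.7 24.634624421596527
```

```bash

python3 -m pendant '[{"dx":0,"dy":0,"dz":-0.001,"rx":0,"ry":0,"rz":0,"hand":0.016},{"dx":0,"dy":0,"dz":0,"rx":0,"ry":0,"rz":0,"hand":0.016},{"dx":0,"dy":0,"dz":0,"rx":0,"ry":0,"rz":0,"hand":0.016}]' 50 >/dev/null; python3 st.py
python3 -m pendant '[{"dx":0,"dy":0,"dz":-0.001,"rx":0,"ry":0,"rz":0,"hand":0.014},{"dx":0,"dy":0,"dz":0,"rx":0,"ry":0,"rz":0,"hand":0.012},{"dx":0,"dy":0,"dz":0,"rx":0,"ry":0,"rz":0,"hand":0.012}]' 80 >/dev/null; python3 st.py
```

```text
t 9.67 p [ 442.  -415.2   29.1] xhead -9.02 nosedown -0.0 roll 0.01 F [-0.41 -0.8   3.53] M [-0.07  0.14 -0.05] w 19.7 49.395153522491455
t 9.92 p [ 441.7 -414.6   29.4] xhead -9.02 nosedown 0.05 roll -0.05 F [-0.07  0.01 -0.13] M [-0.03  0.13 -0.01] w 18.7 78.42137575149536
```

```bash

python3 -m pendant '[{"dx":0,"dy":0,"dz":-0.005,"rx":0,"ry":0,"rz":0,"hand":0.012},{"dx":0,"dy":0,"dz":-0.01,"rx":0,"ry":0,"rz":0,"hand":0.012},{"dx":0,"dy":0,"dz":-0.02,"rx":0,"ry":0,"rz":0,"hand":0.012},{"dx":0,"dy":0,"dz":-0.02,"rx":0,"ry":0,"rz":0,"hand":0.012},{"dx":0,"dy":0,"dz":-0.02,"rx":0,"ry":0,"rz":0,"hand":0.012},{"dx":0,"dy":0,"dz":0,"rx":0,"ry":0,"rz":0,"hand":0.012},{"dx":0,"dy":0,"dz":0,"rx":0,"ry":0,"rz":0,"hand":0.012},{"dx":0,"dy":0,"dz":0,"rx":0,"ry":0,"rz":0,"hand":0.012}]' 80 >/dev/null; python3 st.py
python3 - <<'E'
from h import *
o=[]
for n,(x,y,w,h) in (("scene",(140,180,90,110)),("top",(450,180,90,110))):
    c=manip.get_image(n); o.append(cv2.resize(c["frame"][y:y+h,x:x+w],None,fx=4.4,fy=4.4,interpolation=cv2.INTER_CUBIC))
cv2.imwrite("pics/g4.png",np.hstack(o)[:,:,::-1])
E
```

```text
t 10.58 p [ 441.6 -414.4  104.4] xhead -9.02 nosedown 0.05 roll -0.05 F [-0.69  0.59 -1.64] M [-0.    0.07  0.06] w 18.6 78.47514867782593
```

View pics/g4.png

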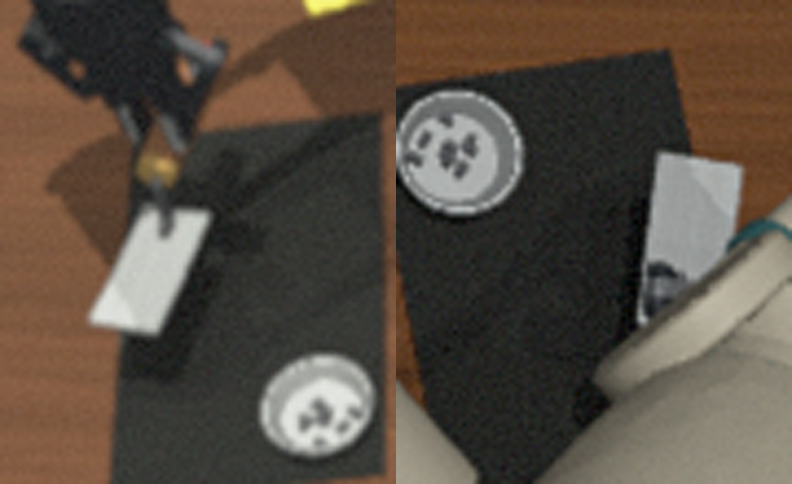

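The trowel is held: lifted weight reads 1.6 N and the blade is level. Next I feel the bend by touching the mat with the nose pitched down 15°.

```bash

python3 -m pendant '[{"dx":-0.027,"dy":-0.011,"dz":0,"rx":0,"ry":0,"rz":0,"hand":0.008},{"dx":-0.027,"dy":-0.011,"dz":0.005,"rx":0,"ry":-5,"rz":0,"hand":0.008},{"dx":0,"dy":0,"dz":0.015,"rx":0,"ry":-5,"rz":0,"hand":0.008},{"dx":0,"dy":0,"dz":0.013,"rx":0,"ry":-5,"rz":0,"hand":0.008},{"dx":0,"dy":0,"dz":0.005,"rx":0,"ry":0,"rz":0,"hand":0.008},{"dx":0,"dy":0,"dz":0,"rx":0,"ry":0,"rz":0,"hand":0.008},{"dx":0,"dy":0,"dz":0,"rx":0,"ry":0,"rz":0,"hand":0.008}]' 110 >/dev/null; python3 st.py
```

```text
t 11.27 p [ 386.7 -383.4   66.6] xhead -8.99 nosedown 15.05 roll -0.1 F [-0.64 -0.49 -0.44] M [-0.07 -0.2  -0.01] w 17.6 108.29855597577989
```

```bash

python3 -m pendant '[{"dx":0.001,"dy":0,"dz":0.0039,"rx":0,"ry":0,"rz":0,"hand":0.008},{"dx":0.001,"dy":0,"dz":0.0039,"rx":0,"ry":0,"rz":0,"hand":0.008},{"dx":0,"dy":0,"dz":0,"rx":0,"ry":0,"rz":0,"hand":0.008}]'>/dev/null; python3 st.py
python3 -m pendant '[{"dx":0.0005,"dy":0,"dz":0.0019,"rx":0,"ry":0,"rz":0,"hand":0.008},{"dx":0,"dy":0,"dz":0,"rx":0,"ry":0,"rz":0,"hand":0.008}]'>/dev/null; python3 st.py
python3 -m pendant '[{"dx":0.0005,"dy":0,"dz":0.0019,"rx":0,"ry":0,"rz":0,"hand":0.008},{"dx":0,"dy":0,"dz":0,"rx":0,"ry":0,"rz":0,"hand":0.008}]'>/dev/null; python3 st.py
```

```text
t 11.52 p [ 386.5 -383.9   59.4] xhead -9.07 nosedown 14.97 roll -0.01 F [-0.03  0.42 -2.19] M [-0.01 -0.2   0.02] w 17.5 108.30292347818613
t 11.68 p [ 387.  -384.1   57.6] xhead -9.05 nosedown 14.97 roll 0.0 F [ 0.76  0.66 -1.96] M [-0.07 -0.17 -0.04] w 17.2 108.30631501972675
t 11.85 p [ 387.2 -384.    55.3] xhead -9.03 nosedown 14.99 roll -0.01 F [-0.29 -0.7  -1.81] M [-0.06 -0.19 -0.05] w 17.4 108.30539552494884
```

```bash

for i in 1 ; do python3 -m pendant '[{"dx":0.0003,"dy":0,"dz":0.001,"rx":0,"ry":0,"rz":0,"hand":0.008},{"dx":0,"dy":0,"dz":0,"rx":0,"ry":0,"rz":0,"hand":0.008}]'>/dev/null; python3 st.py; done
python3 -m pendant '[{"dx":0.0003,"dy":0,"dz":0.001,"rx":0,"ry":0,"rz":0,"hand":0.008},{"dx":0,"dy":0,"dz":0,"rx":0,"ry":0,"rz":0,"hand":0.008}]'>/dev/null; python3 st.py
python3 -m pendant '[{"dx":0.0003,"dy":0,"dz":0.001,"rx":0,"ry":0,"rz":0,"hand":0.008},{"dx":0,"dy":0,"dz":0,"rx":0,"ry":0,"rz":0,"hand":0.008}]'>/dev/null; python3 st.py
```

```text
t 12.02 p [ 387.3 -384.1   54.3] xhead -9.02 nosedown 15.0 roll 0.0 F [-0.37 -0.85 -1.77] M [-0.06 -0.19 -0.02] w 17.2 108.3647973742336
t 12.18 p [ 387.1 -384.1   53.4] xhead -9.02 nosedown 15.03 roll 0.0 F [-0.41 -0.59 -0.25] M [-0.04 -0.1   0.02] w 17.3 108.51363460533321
t 12.35 p [ 386.9 -384.1   52.4] xhead -9.02 nosedown 15.05 roll 0.0 F [-1.63  0.54  1.7 ] M [-0.06  0.14 -0.06] w 17.4 108.64338990300894
```

First contact came at TCP z≈54, so the bend is about 4.3 mm and the front half slopes about 5°. Contact stiffness is about 2 N/mm. Now I move to the plate, with heading 92.5°.

```bash

python3 -m pendant '[{"dx":0,"dy":0,"dz":-0.03,"rx":0,"ry":5,"rz":0,"hand":0.008},{"dx":0,"dy":0,"dz":-0.035,"rx":0,"ry":5,"rz":0,"hand":0.008},{"dx":0,"dy":0,"dz":-0.035,"rx":0,"ry":5,"rz":0,"hand":0.008},{"dx":0.0153,"dy":-0.0305,"dz":0,"rx":0,"ry":0,"rz":0,"hand":0.008},{"dx":0.0153,"dy":-0.0305,"dz":0,"rx":0,"ry":0,"rz":0,"hand":0.008},{"dx":0.0153,"dy":-0.0305,"dz":0,"rx":0,"ry":0,"rz":0,"hand":0.008},{"dx":0.0153,"dy":-0.0305,"dz":0,"rx":0,"ry":0,"rz":0,"hand":0.008},{"dx":0.0153,"dy":-0.0305,"dz":0,"rx":0,"ry":0,"rz":0,"hand":0.008},{"dx":0.0153,"dy":-0.0305,"dz":0,"rx":0,"ry":0,"rz":0,"hand":0.008},{"dx":0.0153,"dy":-0.0305,"dz":0,"rx":0,"ry":0,"rz":0,"hand":0.008},{"dx":0.0153,"dy":-0.0305,"dz":0,"rx":0,"ry":0,"rz":0,"hand":0.008}]'>/dev/null; python3 st.py
python3 -m pendant '[{"dx":0,"dy":0,"dz":0,"rx":0,"ry":0,"rz":-6.8,"hand":0.008},{"dx":0,"dy":0,"dz":0,"rx":0,"ry":0,"rz":-6.8,"hand":0.008},{"dx":0,"dy":0,"dz":0,"rx":0,"ry":0,"rz":-6.8,"hand":0.008},{"dx":0,"dy":0,"dz":0,"rx":0,"ry":0,"rz":-6.8,"hand":0.008},{"dx":0,"dy":0,"dz":0,"rx":0,"ry":0,"rz":-6.8,"hand":0.008},{"dx":0,"dy":0,"dz":0,"rx":0,"ry":0,"rz":-6.8,"hand":0.008},{"dx":0,"dy":0,"dz":0,"rx":0,"ry":0,"rz":-6.8,"hand":0.008},{"dx":0,"dy":0,"dz":0,"rx":0,"ry":0,"rz":-6.8,"hand":0.008},{"dx":0,"dy":0,"dz":0,"rx":0,"ry":0,"rz":-6.8,"hand":0.008},{"dx":0,"dy":0,"dz":0,"rx":0,"ry":0,"rz":-6.8,"hand":0.008},{"dx":0,"dy":0,"dz":0,"rx":0,"ry":0,"rz":-6.8,"hand":0.008},{"dx":0,"dy":0,"dz":0,"rx":0,"ry":0,"rz":-6.8,"hand":0.008}]'>/dev/null
python3 -m pendant '[{"dx":0,"dy":0,"dz":0,"rx":0,"ry":0,"rz":-6.8,"hand":0.008},{"dx":0,"dy":0,"dz":0,"rx":0,"ry":0,"rz":-6.8,"hand":0.008},{"dx":0,"dy":0,"dz":0,"rx":0,"ry":0,"rz":-6.3,"hand":0.008},{"dx":0,"dy":0,"dz":0,"rx":0,"ry":0,"rz":0,"hand":0.008},{"dx":0,"dy":0,"dz":0,"rx":0,"ry":0,"rz":0,"hand":0.008}]'>/dev/null; python3 st.py
```

```text
t 13.27 p [ 563.9 -163.2  150.4] xhead -9.02 nosedown 0.01 roll -0.02 F [ 0.06 -0.75 -1.96] M [-0.01  0.05 -0.04] w 17.1 108.41926566325128
t 14.68 p [ 563.2 -164.8  150.4] xhead 92.32 nosedown -0.02 roll -0.01 F [-0.22  0.47 -2.07] M [-0.06 -0.02 -0.01] w 17.1 108.50132720544934
```

```bash

python3 -m pendant '[{"dx":0.0035,"dy":-0.0165,"dz":0.04,"rx":0,"ry":0,"rz":0,"hand":0.008},{"dx":0,"dy":0,"dz":0.02,"rx":0,"ry":0,"rz":0,"hand":0.008},{"dx":0,"dy":0,"dz":0,"rx":0,"ry":0,"rz":0,"hand":0.008},{"dx":0,"dy":0,"dz":0,"rx":0,"ry":0,"rz":0,"hand":0.008}]'>/dev/null; python3 st.py
python3 - <<'E'
from h import *
s=manip.get_state(); M=rot(s["ee_rot"]).as_matrix(); p=s["position"]
o=[]
for n in ("top","scene"):
    c=manip.get_image(n); f=c["frame"]
    C=p+M@[.0677,0,.0244]; T=p+M@[.1152,0,.0244]
    uv=proj(c,[C,T]).round(1); print(n,uv.tolist())
    u,v=uv[0].astype(int)
    m=blob(f,(0,0,150),(180,40,255),(u-30,v-25,u+30,v+25)); r=rect(c,m,C[2]); print(r, C*1000)
    o.append(cv2.resize(f[v-40:v+40,u-40:u+80] if n=="top" else f[v-40:v+40,u-40:u+80],None,fx=3.3,fy=3.3))
cv2.imwrite("pics/b1.png",np.hstack(o)[:,:,::-1])
E
```

```text
t 15.02 p [ 546.8 -162.    91.6] xhead 92.38 nosedown -0.05 roll -0.08 F [ 1.24  0.05 -0.48] M [-0.06 -0.02  0.07] w 17.2 108.62140196375549
top [[376.4, 219.3], [356.7, 219.9]]
{'c': (543.302978515625, -72.96150970458984), 's': (43.41129684448242, 52.473541259765625), 'a': 0.7138441801071167, 'mean': array([545.44290862, -67.17115891])} [543.99050775 -94.33956696  67.25565621]
scene [[288.6, 256.1], [305.4, 255.8]]
{'c': (543.6385498046875, -96.78707885742188), 's': (47.853675842285156, 94.55353546142578), 'a': 1.283734679222107, 'mean': array([545.32666119, -92.57233499])} [543.99050775 -94.33956696  67.25565621]
```

View pics/b1.png

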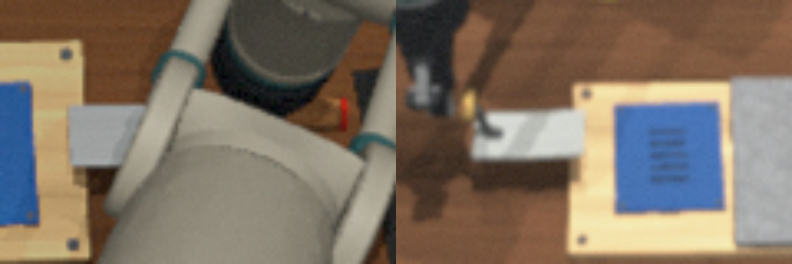

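The blade appears where predicted: tip at y≈-47, x≈543.5, in line with the plate. Next I pitch 6.5° nose-down and feel for the board.

```bash

python3 -m pendant '[{"dx":0.003,"dy":0,"dz":0.02,"rx":0,"ry":0,"rz":0,"hand":0.008},{"dx":0,"dy":0,"dz":0.0135,"rx":0,"ry":-3.2,"rz":0,"hand":0.008},{"dx":0,"dy":0,"dz":0,"rx":0,"ry":-3.3,"rz":0,"hand":0.008},{"dx":0,"dy":0,"dz":0,"rx":0,"ry":0,"rz":0,"hand":0.008},{"dx":0,"dy":0,"dz":0,"rx":0,"ry":0,"rz":0,"hand":0.008}]'>/dev/null; python3 st.py
python3 -m pendant '[{"dx":0.0002,"dy":0,"dz":0.002,"rx":0,"ry":0,"rz":0,"hand":0.008},{"dx":0,"dy":0,"dz":0,"rx":0,"ry":0,"rz":0,"hand":0.008}]'>/dev/null; python3 st.py
python3 -m pendant '[{"dx":0.0001,"dy":0,"dz":0.001,"rx":0,"ry":0,"rz":0,"hand":0.008},{"dx":0,"dy":0,"dz":0,"rx":0,"ry":0,"rz":0,"hand":0.008}]'>/dev/null; python3 st.py
python3 -m pendant '[{"dx":0.0001,"dy":0,"dz":0.001,"rx":0,"ry":0,"rz":0,"hand":0.008},{"dx":0,"dy":0,"dz":0,"rx":0,"ry":0,"rz":0,"hand":0.008}]'>/dev/null; python3 st.py
```

```text
t 15.53 p [ 548.8 -158.8   60.3] xhead 92.55 nosedown 6.51 roll 0.18 F [ 0.71  0.22 -0.66] M [ 0.06 -0.03 -0.02] w 17.0 108.6302749067545
t 15.7 p [ 548.2 -160.1   57.7] xhead 92.42 nosedown 6.51 roll 0.13 F [-0.14  0.73 -2.05] M [ 0.06 -0.02 -0.  ] w 17.6 108.6263168323785
t 15.87 p [ 547.3 -159.9   55.9] xhead 92.41 nosedown 6.49 roll 0.04 F [-0.57  0.51 -0.57] M [ 0.09 -0.02  0.04] w 17.0 108.62766645848751
t 16.03 p [ 547.  -159.6   54.6] xhead 92.45 nosedown 6.48 roll -0.01 F [ 0.44 -0.18 -2.2 ] M [0.11 0.01 0.03] w 17.2 108.62776894122362
```

```bash

python3 -m pendant '[{"dx":0.0001,"dy":0,"dz":0.001,"rx":0,"ry":0,"rz":0,"hand":0.008},{"dx":0,"dy":0,"dz":0,"rx":0,"ry":0,"rz":0,"hand":0.008}]'>/dev/null; python3 st.py
python3 -m pendant '[{"dx":0.0001,"dy":0,"dz":0.001,"rx":0,"ry":0,"rz":0,"hand":0.008},{"dx":0,"dy":0,"dz":0,"rx":0,"ry":0,"rz":0,"hand":0.008}]'>/dev/null; python3 st.py
python3 -m pendant '[{"dx":0.0001,"dy":0,"dz":0.0007,"rx":0,"ry":0,"rz":0,"hand":0.008},{"dx":0,"dy":0,"dz":0,"rx":0,"ry":0,"rz":0,"hand":0.008}]'>/dev/null; python3 st.py
```

```text
t 16.2 p [ 547.  -159.4   53.5] xhead 92.47 nosedown 6.49 roll -0.01 F [-0.59 -0.64 -1.22] M [ 0.04  0.01 -0.02] w 17.2 108.66752933710814
t 16.37 p [ 547.3 -159.5   52.7] xhead 92.48 nosedown 6.51 roll 0.02 F [ 0.29  0.09 -0.31] M [0.06 0.04 0.  ] w 17.5 108.76985879614949
t 16.53 p [ 547.3 -159.5   52.1] xhead 92.48 nosedown 6.52 roll 0.03 F [-0.2  -0.58 -1.06] M [-0.02  0.    0.03] w 17.4 108.82851275615394
```

Contact with the board started at TCP z≈53.5 and is now a light press of about 1 N. Sliding forward in steps.

```bash

python3 -m pendant '[{"dx":0.005,"dy":0,"dz":-0.0006,"rx":0,"ry":0,"rz":0,"hand":0.008},{"dx":0.005,"dy":0,"dz":-0.0006,"rx":0,"ry":0,"rz":0,"hand":0.008},{"dx":0.005,"dy":0,"dz":-0.0006,"rx":0,"ry":0,"rz":0,"hand":0.008},{"dx":0.003,"dy":0,"dz":-0.0003,"rx":0,"ry":0,"rz":0,"hand":0.008}]'>/dev/null; python3 st.py
python3 -m pendant '[{"dx":0.003,"dy":0,"dz":-0.0003,"rx":0,"ry":0,"rz":0,"hand":0.008},{"dx":0.003,"dy":0,"dz":-0.0003,"rx":0,"ry":0,"rz":0,"hand":0.008}]'>/dev/null; python3 st.py
python3 -m pendant '[{"dx":0.003,"dy":0,"dz":-0.0003,"rx":0,"ry":0,"rz":0,"hand":0.008},{"dx":0.002,"dy":0,"dz":-0.0002,"rx":0,"ry":0,"rz":0,"hand":0.008}]'>/dev/null; python3 st.py
```

```text
t 16.87 p [ 546.2 -140.3   52.1] xhead 92.5 nosedown 6.48 roll 0.0 F [ 1.18 -1.41  0.17] M [-0.03 -0.01 -0.02] w 17.0 108.84017136879265
t 17.03 p [ 546.1 -134.8   52. ] xhead 92.5 nosedown 6.51 roll 0.01 F [ 0.6  -0.49 -0.39] M [-0.04 -0.    0.01] w 17.0 108.84746932424605
t 17.2 p [ 545.8 -129.7   51.9] xhead 92.5 nosedown 6.5 roll 0.0 F [-0.27 -1.02  0.34] M [-0.05  0.06 -0.02] w 17.0 108.853560090065
```

```bash
cat > bl.py <<'E'
from h import *
c=manip.get_image("scene"); f=c["frame"]; r=rect(c,blob(f,(100,120,60),(125,255,255),(295,225,400,300)),.025); print("blue",np.round(r['c'],1),np.round(r['s'],1),round(r['a'],2),np.round(r['mean'],1))
E
python3 bl.py
python3 -m pendant '[{"dx":0.003,"dy":0,"dz":-0.0003,"rx":0,"ry":0,"rz":0,"hand":0.008},{"dx":0.003,"dy":0,"dz":-0.0003,"rx":0,"ry":0,"rz":0,"hand":0.008}]'>/dev/null; python3 st.py;python3 bl.py
python3 -m pendant '[{"dx":0.003,"dy":0,"dz":-0.0003,"rx":0,"ry":0,"rz":0,"hand":0.008},{"dx":0.003,"dy":0,"dz":-0.0003,"rx":0,"ry":0,"rz":0,"hand":0.008}]'>/dev/null; python3 st.py; python3 bl.py
```

```text
blue [539.5  22.8] [106.1  89.9] 2.6 [540.3  22. ]
t 17.42 p [ 545.6 -124.1   51.8] xhead 92.46 nosedown 6.5 roll 0.01 F [ 0.12 -1.91 -0.09] M [-0.07  0.03  0.01] w 16.8 108.84713751263916
blue [539.7  22.9] [105.7  90.1] 2.6 [540.5  22.2]
t 17.63 p [ 545.3 -118.    51.7] xhead 92.47 nosedown 6.5 roll 0.0 F [ 0.09 -1.12 -0.12] M [-0.06 -0.03  0.04] w 17.2 108.85173398070037
blue [539.5  22.9] [106.  90.] 2.6 [540.2  22.3]
```

The plate hasn't moved, and the blade is about 18 mm under it. I'll insert about 12 mm more and start levering.

```bash

python3 -m pendant '[{"dx":0.003,"dy":0,"dz":-0.0003,"rx":0,"ry":0,"rz":0,"hand":0.008},{"dx":0.003,"dy":0,"dz":-0.0003,"rx":0,"ry":0,"rz":0,"hand":0.008},{"dx":0.003,"dy":0,"dz":-0.0003,"rx":0,"ry":0,"rz":0,"hand":0.008},{"dx":0.003,"dy":0,"dz":-0.0003,"rx":0,"ry":0,"rz":0,"hand":0.008}]'>/dev/null; python3 st.py; python3 bl.py
python3 -m pendant '[{"dx":-0.0003,"dy":0,"dz":-0.003,"rx":0,"ry":0,"rz":0,"hand":0.008},{"dx":-0.0003,"dy":0,"dz":-0.003,"rx":0,"ry":0,"rz":0,"hand":0.008},{"dx":0.0,"dy":0,"dz":-0.003,"rx":0,"ry":0,"rz":0,"hand":0.008}]'>/dev/null; python3 st.py; python3 bl.py
```

```text
t 18.02 p [ 544.8 -105.8   51.6] xhead 92.48 nosedown 6.5 roll 0.0 F [ 0.3  -0.99  1.47] M [-0.06 -0.03  0.04] w 17.2 108.86812621727586
blue [539.6  22.9] [105.7  90. ] 2.6 [540.2  22.3]
t 18.32 p [ 544.1 -105.1   60.2] xhead 92.48 nosedown 6.44 roll -0.09 F [ 0.21  1.3  -4.43] M [ 0.08 -0.05  0.02] w 17.3 108.32069632597268
blue [538.1  22.7] [104.2  89.9] 2.6 [539.2  21.8]
```

```bash

python3 -m pendant '[{"dx":0.0006,"dy":0,"dz":-0.0031,"rx":0,"ry":0,"rz":0,"hand":0.008},{"dx":0.0006,"dy":0,"dz":-0.0031,"rx":0,"ry":0,"rz":0,"hand":0.008},{"dx":0.0008,"dy":0,"dz":-0.0031,"rx":0,"ry":0,"rz":0,"hand":0.008}]'>/dev/null; python3 st.py
python3 -m pendant '[{"dx":0.0012,"dy":0,"dz":-0.0032,"rx":0,"ry":0,"rz":0,"hand":0.008},{"dx":0.0014,"dy":0,"dz":-0.0032,"rx":0,"ry":0,"rz":0,"hand":0.008},{"dx":0.0014,"dy":0,"dz":-0.0032,"rx":0,"ry":0,"rz":0,"hand":0.008}]'>/dev/null; python3 st.py; python3 bl.py
python3 -m pendant '[{"dx":0.002,"dy":0,"dz":-0.0005,"rx":0,"ry":0,"rz":0,"hand":0.008},{"dx":0.002,"dy":0,"dz":-0.0005,"rx":0,"ry":0,"rz":0,"hand":0.008}]'>/dev/null; python3 st.py; python3 bl.py
```

```text
t 18.62 p [ 544.4 -102.9   69.7] xhead 92.5 nosedown 6.53 roll -0.04 F [-0.95 -0.34 -3.25] M [-0.35  0.04  0.03] w 17.6 108.1614767247811
t 18.87 p [544.5 -97.6  79.1] xhead 92.48 nosedown 6.52 roll 0.01 F [-0.14 -0.88 -3.68] M [-0.34  0.    0.01] w 17.3 108.17663316149265
blue [531.   26.9] [117.9  87.1] 2.47 [533.2  26.6]
t 19.08 p [544.4 -93.4  79.4] xhead 92.47 nosedown 6.51 roll 0.03 F [-0.57 -0.41 -3.26] M [-0.34  0.01  0.06] w 17.5 108.19996769540012
blue [530.8  32.7] [117.7  87.1] 2.34 [533.4  31.3]
```

```bash

python3 -m pendant '[{"dx":0.002,"dy":0,"dz":-0.0005,"rx":0,"ry":0,"rz":0,"hand":0.008},{"dx":0.002,"dy":0,"dz":-0.0005,"rx":0,"ry":0,"rz":0,"hand":0.008}]'>/dev/null; python3 st.py; python3 bl.py
python3 -m pendant '[{"dx":0.0012,"dy":0,"dz":-0.003,"rx":0,"ry":0,"rz":0,"hand":0.008},{"dx":0.0012,"dy":0,"dz":-0.003,"rx":0,"ry":0,"rz":0,"hand":0.008},{"dx":0.0012,"dy":0,"dz":-0.003,"rx":0,"ry":0,"rz":0,"hand":0.008}]'>/dev/null; python3 st.py; python3 bl.py
```

```text
t 19.3 p [543.9 -89.6  79.7] xhead 92.5 nosedown 6.54 roll -0.03 F [-0.09 -2.07 -3.01] M [-0.56  0.08  0.02] w 17.2 108.180015636608
blue [530.8  32.7] [117.8  87.2] 2.34 [532.   32.3]
t 19.6 p [543.8 -84.9  88.6] xhead 92.49 nosedown 6.53 roll -0.01 F [-0.84 -2.96 -2.1 ] M [-0.7   0.09  0.04] w 17.5 108.18809897638857
blue [525.5  35.4] [128.   81.5] 2.21 [527.4  35.3]
```

```bash

python3 -m pendant '[{"dx":0.0026,"dy":0,"dz":-0.0038,"rx":0,"ry":0,"rz":0,"hand":0.008},{"dx":0.0027,"dy":0,"dz":-0.0037,"rx":0,"ry":0,"rz":0,"hand":0.008},{"dx":0.0028,"dy":0,"dz":-0.0036,"rx":0,"ry":0,"rz":0,"hand":0.008}]'>/dev/null; python3 st.py
python3 -m pendant '[{"dx":0.0031,"dy":0,"dz":-0.0035,"rx":0,"ry":0,"rz":0,"hand":0.008},{"dx":0.0033,"dy":0,"dz":-0.0033,"rx":0,"ry":0,"rz":0,"hand":0.008}]'>/dev/null; python3 st.py
python3 -m pendant '[{"dx":0.0036,"dy":0,"dz":-0.003,"rx":0,"ry":0,"rz":0,"hand":0.008},{"dx":0.0038,"dy":0,"dz":-0.0027,"rx":0,"ry":0,"rz":0,"hand":0.008}]'>/dev/null; python3 st.py; python3 bl.py
```

```text
t 19.9 p [543.7 -75.2  99. ] xhead 92.46 nosedown 6.49 roll 0.04 F [ 0.6  -2.9  -2.36] M [-0.53  0.02  0.01] w 17.6 108.40517168864608
t 20.07 p [543.4 -67.7 105. ] xhead 92.46 nosedown 6.47 roll 0.05 F [ 0.   -1.87 -3.34] M [-0.3   0.01 -0.02] w 17.7 108.45797418616712
t 20.23 p [542.9 -59.5 109.6] xhead 92.46 nosedown 6.45 roll 0.04 F [ 0.82 -1.93 -3.41] M [-0.21 -0.1   0.04] w 17.3 108.45748440362513
blue [512.5  57.5] [146.3  35.1] 3.22 [514.8  57.2]
```

```bash

python3 -m pendant '[{"dx":0.0039,"dy":0,"dz":-0.0018,"rx":0,"ry":0,"rz":0,"hand":0.008},{"dx":0.0039,"dy":0,"dz":-0.0014,"rx":0,"ry":0,"rz":0,"hand":0.008},{"dx":0.004,"dy":0,"dz":-0.001,"rx":0,"ry":0,"rz":0,"hand":0.008}]'>/dev/null; python3 st.py; python3 bl.py
python3 -m pendant '[{"dx":0.004,"dy":0,"dz":-0.0007,"rx":0,"ry":0,"rz":0,"hand":0.008},{"dx":0.004,"dy":0,"dz":-0.0005,"rx":0,"ry":0,"rz":0,"hand":0.008}]'>/dev/null; python3 st.py
python3 -m pendant '[{"dx":0.004,"dy":0,"dz":-0.0004,"rx":0,"ry":0,"rz":0,"hand":0.008},{"dx":0.004,"dy":0,"dz":-0.0004,"rx":0,"ry":0,"rz":0,"hand":0.008}]'>/dev/null; python3 st.py; python3 bl.py
```

```text
t 20.53 p [542.4 -47.6 112.2] xhead 92.46 nosedown 6.47 roll 0.02 F [ 0.88 -0.13 -0.81] M [-0.05 -0.08 -0.04] w 17.5 108.63467677496374
blue [505.7  67.1] [139.4  13.4] 2.75 [510.9  67.5]
t 20.75 p [541.8 -39.6 112.3] xhead 92.46 nosedown 6.47 roll -0.01 F [ 0.14  0.31 -0.7 ] M [ 0.07 -0.02  0.  ] w 17.2 108.66089494898915
t 20.92 p [541.5 -31.6 112.2] xhead 92.48 nosedown 6.48 roll -0.01 F [ 0.92  0.15 -2.16] M [ 0.01 -0.    0.07] w 17.5 108.66461640223861Traceback (most recent call last):
  File "bl.py", line 2, in <module>
    c=manip.get_image("scene"); f=c["frame"]; r=rect(c,blob(f,(100,120,60),(125,255,255),(295,225,400,300)),.025); print("blue",np.round(r['c'],1),np.round(r['s'],1),round(r['a'],2),np.round(r['mean'],1))
                                                       ~~~~^^^^^^^^^^^^^^^^^^^^^^^^^^^^^^^^^^^^^^^^^^^^^^^^
  File "h.py", line 14, in blob
    n,l,s,c=cv2.connectedComponentsWithStats(k); i=1+np.argmax(s[1:,4]); return (l==i)
                                                     ~~~~~~~~~^^^^^^^^^
    return _wrapfunc(a, 'argmax', axis=axis, out=out, **kwds)
    return bound(*args, **kwds)
ValueError: attempt to get argmax of an empty sequence
```

```bash

python3 - <<'E'
from h import *
o=[]
for n,(x,y,w,h) in (("top",(240,180,130,90)),("scene",(290,220,130,90))):
    c=manip.get_image(n); o.append(cv2.resize(c["frame"][y:y+h,x:x+w],None,fx=6,fy=6,interpolation=cv2.INTER_CUBIC)[::1])
cv2.imwrite("pics/p1.png",cv2.resize(np.vstack(o),None,fx=.55,fy=.55)[:,:,::-1])
E
```

```text
(no output)
```

View pics/p1.png

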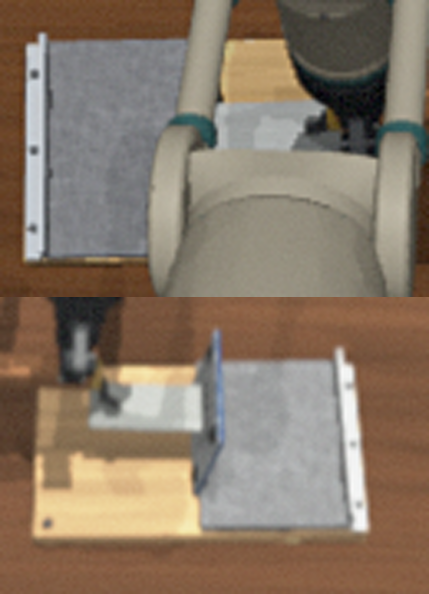

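The plate stands nearly upright against the pad's step, with the trowel tip behind it. I'll push on gently.

```bash

python3 -m pendant '[{"dx":0.004,"dy":0,"dz":-0.0004,"rx":0,"ry":0,"rz":0,"hand":0.008},{"dx":0.004,"dy":0,"dz":-0.0004,"rx":0,"ry":0,"rz":0,"hand":0.008},{"dx":0.004,"dy":0,"dz":-0.0004,"rx":0,"ry":0,"rz":0,"hand":0.008}]'>/dev/null; python3 st.py
cat > bare.py <<'E'
from h import *
c=manip.get_image("scene"); h=cv2.cvtColor(c["frame"],cv2.COLOR_RGB2HSV)[246:286,345:395]
print("blue px",int(((h[:,:,0]>98)&(h[:,:,0]<125)&(h[:,:,1]>110)).sum()),"dark px",int((h[:,:,2]<70).sum()),"V",[int(v) for v in h[18:24,:,2].mean(0)])
E
python3 bare.py
python3 -m pendant '[{"dx":0.004,"dy":0,"dz":-0.0004,"rx":0,"ry":0,"rz":0,"hand":0.008},{"dx":0.004,"dy":0,"dz":-0.0004,"rx":0,"ry":0,"rz":0,"hand":0.008},{"dx":0,"dy":0,"dz":0,"rx":0,"ry":0,"rz":0,"hand":0.008}]'>/dev/null; python3 st.py; python3 bare.py
```

```text
t 21.32 p [541.  -19.7 112.1] xhead 92.46 nosedown 6.48 roll -0.0 F [-0.79  0.32 -1.25] M [ 0.09 -0.01 -0.04] w 17.4 108.65386803634465
blue px 0 dark px 6 V [168, 171, 170, 169, 167, 166, 167, 185, 220, 230, 220, 210, 209, 214, 215, 218, 222, 220, 218, 217, 219, 227, 237, 238, 238, 239, 238, 238, 237, 238, 237, 236, 223, 184, 171, 171, 169, 173, 175, 174, 169, 169, 169, 166, 167, 169, 171, 155, 126, 169]
t 21.62 p [540.6 -11.2 111.9] xhead 92.51 nosedown 6.47 roll -0.0 F [ 0.06  0.74 -1.67] M [0.04 0.01 0.04] w 17.3 108.65503792650998
blue px 0 dark px 7 V [169, 170, 170, 168, 169, 165, 166, 166, 166, 170, 174, 190, 207, 209, 212, 217, 222, 221, 218, 217, 219, 227, 236, 238, 238, 239, 239, 239, 239, 238, 239, 237, 222, 181, 166, 166, 169, 173, 176, 174, 168, 169, 170, 167, 166, 170, 171, 155, 124, 170]
```

The plate has fallen over onto the pad. I'll back the trowel off and measure where the plate lies.

```bash

python3 -m pendant '[{"dx":-0.025,"dy":0,"dz":0.0028,"rx":0,"ry":0,"rz":0,"hand":0.008},{"dx":-0.035,"dy":0,"dz":0.004,"rx":0,"ry":0,"rz":0,"hand":0.008},{"dx":-0.03,"dy":0,"dz":0.0034,"rx":0,"ry":0,"rz":0,"hand":0.008},{"dx":0,"dy":0,"dz":0,"rx":0,"ry":0,"rz":0,"hand":0.008}]'>/dev/null; python3 st.py
cat > pl.py <<'E'
from h import *
for n,bb in (("scene",(338,240,392,290)),("top",(256,193,315,256))):
    c=manip.get_image(n); f=c["frame"]; m=blob(f,(0,0,192),(180,40,255),bb)
    m=cv2.morphologyEx(m.astype(np.uint8),cv2.MORPH_OPEN,np.ones((5,5)))>0
    r=rect(c,m,.032); print(n,np.round(r['c'],1),np.round(r['s'],1),round(r['a'],2),np.round(r['mean'],1))
    im=cv2.resize(f[bb[1]-8:bb[3]+8,bb[0]-40:bb[2]+40],None,fx=5,fy=5,interpolation=cv2.INTER_CUBIC); cv2.imwrite(f"pics/pl_{n}.png",im[:,:,::-1])
E
python3 pl.py
```

```text
t 22.0 p [ 545.4 -107.8  112.4] xhead 92.31 nosedown 6.74 roll 0.07 F [ 0.56 -0.65 -0.9 ] M [ 0.06 -0.02 -0.04] w 16.9 108.6046627163887
scene [535.1 110.2] [112.5  97.3] 0.7 [535.5 109.4]
top [536.3 111.6] [107.9  92.9] 0.89 [535.4 113.2]
```

The plate lies at about (536,111), heading ≈91°, measured 110×95 mm, so it matches. I'll lower the trowel to pad height behind it.

```bash

python3 -m pendant '[{"dx":0.0018,"dy":-0.002,"dz":0.0157,"rx":0,"ry":0,"rz":0.5,"hand":0.008},{"dx":0.0018,"dy":-0.002,"dz":0.0157,"rx":0,"ry":0,"rz":0,"hand":0.008},{"dx":0.0018,"dy":0,"dz":0.0157,"rx":0,"ry":0,"rz":0,"hand":0.008},{"dx":0,"dy":0,"dz":0,"rx":0,"ry":0,"rz":0,"hand":0.008},{"dx":0,"dy":0,"dz":0,"rx":0,"ry":0,"rz":0,"hand":0.008},{"dx":0,"dy":0,"dz":0,"rx":0,"ry":0,"rz":0,"hand":0.008}]'>/dev/null; python3 st.py
```

```text
t 22.6 p [ 541.3 -102.1   65.3] xhead 92.02 nosedown 6.5 roll 0.12 F [ 0.29 -0.61 -1.1 ] M [ 0.03 -0.02 -0.03] w 17.2 108.63758183084428
```

```bash

python3 -m pendant '[{"dx":0.008,"dy":0,"dz":-0.0009,"rx":0,"ry":0,"rz":0,"hand":0.008},{"dx":0.008,"dy":0,"dz":-0.0009,"rx":0,"ry":0,"rz":0,"hand":0.008},{"dx":0.008,"dy":0,"dz":-0.0009,"rx":0,"ry":0,"rz":0,"hand":0.008},{"dx":0.008,"dy":0,"dz":-0.0009,"rx":0,"ry":0,"rz":0,"hand":0.008},{"dx":0.008,"dy":0,"dz":-0.0009,"rx":0,"ry":0,"rz":0,"hand":0.008},{"dx":0.004,"dy":0,"dz":-0.0004,"rx":0,"ry":0,"rz":0,"hand":0.008},{"dx":0,"dy":0,"dz":0,"rx":0,"ry":0,"rz":0,"hand":0.008}]'>/dev/null; python3 st.py
python3 -m pendant '[{"dx":0.003,"dy":0,"dz":-0.0003,"rx":0,"ry":0,"rz":0,"hand":0.008},{"dx":0.003,"dy":0,"dz":-0.0003,"rx":0,"ry":0,"rz":0,"hand":0.008},{"dx":0.003,"dy":0,"dz":-0.0003,"rx":0,"ry":0,"rz":0,"hand":0.008},{"dx":0.003,"dy":0,"dz":-0.0003,"rx":0,"ry":0,"rz":0,"hand":0.008}]'>/dev/null; python3 st.py; python3 pl.py
```

```text
t 23.18 p [539.  -57.1  64.6] xhead 92.06 nosedown 6.48 roll 0.06 F [-0.47 -0.17 -1.88] M [-0.02  0.02  0.02] w 17.1 108.6357946973294
t 23.52 p [539.  -47.3  64.7] xhead 92.0 nosedown 6.62 roll 0.08 F [-0.01 -3.23  0.33] M [-0.69  0.06  0.05] w 17.0 108.8246082700789
scene [535.1 106.9] [112.1 108.2] 1.24 [536.1 108.7]
top [536.1 123.8] [107.8  73.1] 1.09 [540.9 130.3]
```

Pushing at about 3 N, and the plate's far edge has begun to move. Continuing.

```bash

python3 -m pendant '[{"dx":0.003,"dy":0,"dz":-0.0003,"rx":0,"ry":0,"rz":0,"hand":0.008},{"dx":0.003,"dy":0,"dz":-0.0003,"rx":0,"ry":0,"rz":0,"hand":0.008},{"dx":0.003,"dy":0,"dz":-0.0003,"rx":0,"ry":0,"rz":0,"hand":0.008}]'>/dev/null; python3 st.py;  python3 pl.py | tail -1
python3 -m pendant '[{"dx":0.003,"dy":0,"dz":-0.0003,"rx":0,"ry":0,"rz":0,"hand":0.008},{"dx":0.003,"dy":0,"dz":-0.0003,"rx":0,"ry":0,"rz":0,"hand":0.008},{"dx":0.003,"dy":0,"dz":-0.0003,"rx":0,"ry":0,"rz":0,"hand":0.008}]'>/dev/null; python3 st.py;  python3 pl.py | tail -1
```

```text
t 23.87 p [538.7 -37.5  64.4] xhead 91.96 nosedown 6.53 roll 0.09 F [-0.55 -3.47  0.44] M [-0.61 -0.04 -0.02] w 17.2 108.82767738774419
top [536.  133.7] [107.8  73.1] 1.18 [541.4 140.1]
t 24.22 p [538.1 -28.1  64.2] xhead 91.97 nosedown 6.5 roll 0.07 F [ 0.38 -3.31  0.74] M [-0.61 -0.03 -0.03] w 17.2 108.87897619977593
top [534.7 143.9] [105.3  73. ] 0.71 [540.8 151.1]
```

```bash

python3 -m pendant '[{"dx":0.003,"dy":0,"dz":-0.0005,"rx":0,"ry":0,"rz":0,"hand":0.008},{"dx":0.003,"dy":0,"dz":-0.0005,"rx":0,"ry":0,"rz":0,"hand":0.008},{"dx":0.003,"dy":0,"dz":-0.0004,"rx":0,"ry":0,"rz":0,"hand":0.008}]'>/dev/null; python3 st.py;  python3 pl.py | tail -1
python3 -m pendant '[{"dx":0.003,"dy":0,"dz":-0.0004,"rx":0,"ry":0,"rz":0,"hand":0.008},{"dx":0.003,"dy":0,"dz":-0.0004,"rx":0,"ry":0,"rz":0,"hand":0.008},{"dx":0.002,"dy":0,"dz":-0.0002,"rx":0,"ry":0,"rz":0,"hand":0.008}]'>/dev/null; python3 st.py;  python3 pl.py | tail -1
```

```text
t 24.57 p [537.7 -18.9  64.5] xhead 91.98 nosedown 6.5 roll 0.05 F [ 0.21 -2.87 -0.62] M [-0.54 -0.08  0.01] w 17.3 108.84393003769219
top [534.6 153.7] [105.3  68.2] 0.73 [540.5 160.1]
t 24.92 p [537.4 -10.8  64.5] xhead 91.98 nosedown 6.49 roll 0.05 F [ 0.4  -2.58  0.01] M [-0.51 -0.01 -0.01] w 17.3 108.81728192791343
top [533.2 162.4] [107.8  65.6] 0.71 [539.4 168.1]
```

```bash

python3 -m pendant '[{"dx":0.002,"dy":0,"dz":-0.0002,"rx":0,"ry":0,"rz":0,"hand":0.008},{"dx":0.002,"dy":0,"dz":-0.0002,"rx":0,"ry":0,"rz":0,"hand":0.008}]'>/dev/null; python3 st.py
python3 -m pendant '[{"dx":0.001,"dy":0,"dz":-0.0001,"rx":0,"ry":0,"rz":0,"hand":0.008},{"dx":0.001,"dy":0,"dz":-0.0001,"rx":0,"ry":0,"rz":0,"hand":0.008}]'>/dev/null; python3 st.py
python3 -m pendant '[{"dx":0.001,"dy":0,"dz":-0.0001,"rx":0,"ry":0,"rz":0,"hand":0.008},{"dx":0,"dy":0,"dz":0,"rx":0,"ry":0,"rz":0,"hand":0.008}]'>/dev/null; python3 st.py
```

```text
t 25.18 p [537.3  -7.1  64.5] xhead 91.97 nosedown 6.52 roll 0.05 F [ 0.45 -3.84  1.17] M [-0.57 -0.07  0.11] w 17.1 108.83086429908872
t 25.35 p [537.3  -5.   64.5] xhead 91.98 nosedown 6.5 roll 0.06 F [ 0.36 -3.72 -0.13] M [-0.61 -0.06  0.01] w 17.3 108.81834439001977
t 25.52 p [537.2  -3.8  64.5] xhead 91.98 nosedown 6.48 roll 0.06 F [ 0.7  -1.92 -0.25] M [-0.46 -0.01 -0.03] w 17.3 108.79019304178655
```

```bash

python3 -m pendant '[{"dx":0.001,"dy":0,"dz":-0.0001,"rx":0,"ry":0,"rz":0,"hand":0.008},{"dx":0,"dy":0,"dz":0,"rx":0,"ry":0,"rz":0,"hand":0.008}]'>/dev/null; python3 st.py
```

```text
t 25.68 p [537.2  -2.9  64.4] xhead 91.98 nosedown 6.49 roll 0.06 F [ 0.42 -1.98 -0.13] M [-0.54 -0.03 -0.05] w 17.2 108.79617028869689
```

```bash

python3 -m pendant '[{"dx":0.001,"dy":0,"dz":-0.0001,"rx":0,"ry":0,"rz":0,"hand":0.008},{"dx":0,"dy":0,"dz":0,"rx":0,"ry":0,"rz":0,"hand":0.008}]'>/dev/null; python3 st.py
python3 -m pendant '[{"dx":0.001,"dy":0,"dz":-0.0001,"rx":0,"ry":0,"rz":0,"hand":0.008},{"dx":0,"dy":0,"dz":0,"rx":0,"ry":0,"rz":0,"hand":0.008}]'>/dev/null; python3 st.py
```

```text
t 25.85 p [537.3  -2.3  64.6] xhead 91.99 nosedown 6.54 roll 0.07 F [ 0.28 -4.53  1.76] M [-0.76  0.02 -0.  ] w 17.2 108.87080797925591
t 26.02 p [537.5  -2.1  64.9] xhead 92.02 nosedown 6.62 roll 0.08 F [-0.71 -5.79  2.38] M [-1.11 -0.03 -0.02] w 17.3 109.00093959644437
```

The plate has reached the fence: force is rising and motion has stopped. One more millimetre to square it, then I back off and measure.

```bash

python3 -m pendant '[{"dx":0.0006,"dy":0,"dz":-0.0001,"rx":0,"ry":0,"rz":0,"hand":0.008},{"dx":0,"dy":0,"dz":0,"rx":0,"ry":0,"rz":0,"hand":0.008},{"dx":0,"dy":0,"dz":0,"rx":0,"ry":0,"rz":0,"hand":0.008}]'>/dev/null; python3 st.py
python3 -m pendant '[{"dx":-0.004,"dy":0,"dz":0.0003,"rx":0,"ry":0,"rz":0,"hand":0.008},{"dx":-0.02,"dy":0,"dz":0.001,"rx":0,"ry":0,"rz":0,"hand":0.008},{"dx":-0.03,"dy":0,"dz":-0.01,"rx":0,"ry":0,"rz":0,"hand":0.008},{"dx":-0.03,"dy":0,"dz":-0.02,"rx":0,"ry":0,"rz":0,"hand":0.008},{"dx":-0.03,"dy":0,"dz":-0.02,"rx":0,"ry":0,"rz":0,"hand":0.008},{"dx":0,"dy":0,"dz":-0.02,"rx":0,"ry":0,"rz":0,"hand":0.008},{"dx":0,"dy":0,"dz":0,"rx":0,"ry":0,"rz":0,"hand":0.008}]'>/dev/null; python3 st.py
python3 - <<'E'
from h import *
for n,bb,box in (("scene",(345,240,408,292),(330,230,420,300)),("top",(246,193,305,256),(235,185,325,262))):
    c=manip.get_image(n); f=c["frame"]; m=blob(f,(0,0,192),(180,40,255),bb)
    m=cv2.morphologyEx(m.astype(np.uint8),cv2.MORPH_OPEN,np.ones((9,9)))>0
    r=rect(c,m,.032); print(n,np.round(r['c'],1),np.round(r['s'],1),round(r['a'],2),np.round(r['mean'],1))
    # near (-x) edge of plate: brightness step along each row, at z=.032
    g=cv2.cvtColor(f,cv2.COLOR_RGB2GRAY).astype(float); P=[]
    ys=np.nonzero(m)[0]
    for y in range(ys.min()+6,ys.max()-5):
        xs=np.nonzero(m[y])[0]; x0=xs.min() if n=="scene" else xs.max(); seg=np.arange(x0-5,x0+6); d=abs(np.diff(g[y,seg])); x=(seg[:-1]+.5)@d/d.sum(); P.append(ray(c,(x,y),.032)[:2]*1000)
    P=np.array(P); a,b=np.polyfit(P[:,0],P[:,1],1); print(" near edge y@540",a*540+b,"slope",np.degrees(np.arctan(a)))
    im=cv2.resize(f[box[1]:box[3],box[0]:box[2]],None,fx=4,fy=4,interpolation=cv2.INTER_CUBIC); cv2.imwrite(f"pics/fin_{n}.png",im[:,:,::-1])
a,b=cv2.imread("pics/fin_scene.png"),cv2.imread("pics/fin_top.png"); cv2.imwrite("pics/fin.png",np.hstack([cv2.resize(a,(390,300)),cv2.resize(b,(390,300))]))
E
```

```text
t 26.27 p [537.5  -1.9  65.1] xhead 92.03 nosedown 6.66 roll 0.09 F [ 0.79 -6.97  2.82] M [-1.3   0.09 -0.02] w 17.4 109.06278245151043
t 26.85 p [ 543.5 -106.6  149.2] xhead 91.76 nosedown 6.47 roll 0.51 F [-0.01  0.45 -1.66] M [ 0.02 -0.06  0.  ] w 17.1 108.65012543275952
scene [532.5 154.3] [108.8  95.1] 1.24 [532.5 154.5]
 near edge y@540 108.72840187742187 slope 0.90948936368505
top [533.4 157.1] [108.   90.4] 1.31 [533.8 156.6]
 near edge y@540 113.37597965561018 slope -1.9630716844744953
```

View pics/fin.png

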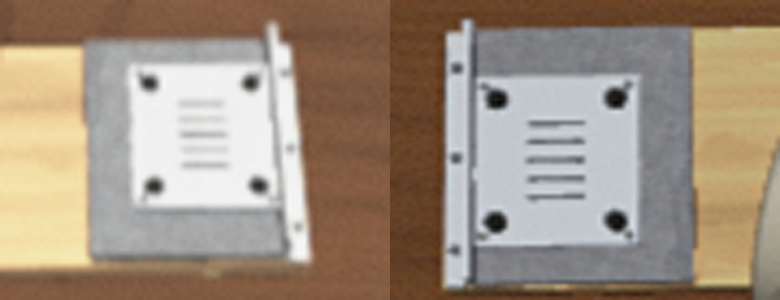

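The plate lies feet up against the fence. Its near edge is 30 mm from the pad's edge, as it should be, it is square within about 1° and the four feet are visible. Returning the trowel to its mat.

```bash

python3 -m pendant '[{"dx":0,"dy":0,"dz":0,"rx":0,"ry":6.5,"rz":0,"hand":0.008},{"dx":-0.0304,"dy":-0.0146,"dz":0,"rx":0,"ry":0,"rz":0,"hand":0.008},{"dx":-0.0304,"dy":-0.0146,"dz":0,"rx":0,"ry":0,"rz":0,"hand":0.008},{"dx":-0.0304,"dy":-0.0146,"dz":0,"rx":0,"ry":0,"rz":0,"hand":0.008},{"dx":-0.0304,"dy":-0.0146,"dz":0,"rx":0,"ry":0,"rz":0,"hand":0.008},{"dx":-0.0304,"dy":-0.0146,"dz":0,"rx":0,"ry":0,"rz":0,"hand":0.008},{"dx":-0.0304,"dy":-0.0146,"dz":0,"rx":0,"ry":0,"rz":0,"hand":0.008},{"dx":-0.0304,"dy":-0.0146,"dz":0,"rx":0,"ry":0,"rz":0,"hand":0.008},{"dx":-0.0304,"dy":-0.0146,"dz":0,"rx":0,"ry":0,"rz":0,"hand":0.008},{"dx":-0.0304,"dy":-0.0146,"dz":0,"rx":0,"ry":0,"rz":0,"hand":0.008},{"dx":-0.0304,"dy":-0.0146,"dz":0,"rx":0,"ry":0,"rz":0,"hand":0.008}]'>/dev/null; python3 st.py
python3 -m pendant '[{"dx":0,"dy":0,"dz":0,"rx":0,"ry":0,"rz":6.9,"hand":0.008},{"dx":0,"dy":0,"dz":0,"rx":0,"ry":0,"rz":6.9,"hand":0.008},{"dx":0,"dy":0,"dz":0,"rx":0,"ry":0,"rz":6.9,"hand":0.008},{"dx":0,"dy":0,"dz":0,"rx":0,"ry":0,"rz":6.9,"hand":0.008},{"dx":0,"dy":0,"dz":0,"rx":0,"ry":0,"rz":6.9,"hand":0.008},{"dx":0,"dy":0,"dz":0,"rx":0,"ry":0,"rz":6.9,"hand":0.008},{"dx":0,"dy":0,"dz":0,"rx":0,"ry":0,"rz":6.9,"hand":0.008},{"dx":0,"dy":0,"dz":0,"rx":0,"ry":0,"rz":6.9,"hand":0.008},{"dx":0,"dy":0,"dz":0,"rx":0,"ry":0,"rz":6.9,"hand":0.008},{"dx":0,"dy":0,"dz":0,"rx":0,"ry":0,"rz":6.9,"hand":0.008},{"dx":0,"dy":0,"dz":0,"rx":0,"ry":0,"rz":6.9,"hand":0.008},{"dx":0,"dy":0,"dz":0,"rx":0,"ry":0,"rz":6.9,"hand":0.008}]'>/dev/null
python3 -m pendant '[{"dx":0,"dy":0,"dz":0,"rx":0,"ry":0,"rz":0,"hand":0.008},{"dx":0,"dy":0,"dz":0,"rx":0,"ry":0,"rz":0,"hand":0.008}]'>/dev/null; python3 st.py
```

```text
t 27.87 p [ 404.5 -413.6  143. ] xhead 92.05 nosedown -0.27 roll -0.02 F [ 0.89 -0.65 -3.14] M [-0.03 -0.05  0.  ] w 17.3 108.62979289144278
t 29.03 p [ 405.2 -412.9  143.6] xhead 9.41 nosedown 0.0 roll -0.21 F [-0.28  0.4  -1.42] M [-0.01  0.09  0.07] w 17.1 108.63711711019278
```

```bash

python3 -m pendant '[{"dx":0,"dy":0,"dz":0.03,"rx":0,"ry":0,"rz":0,"hand":0.008},{"dx":0,"dy":0,"dz":0.03,"rx":0,"ry":0,"rz":0,"hand":0.008},{"dx":0,"dy":0,"dz":0.03,"rx":0,"ry":0,"rz":0,"hand":0.008},{"dx":0,"dy":0,"dz":0.015,"rx":0,"ry":0,"rz":0,"hand":0.008},{"dx":0,"dy":0,"dz":0.003,"rx":0,"ry":0,"rz":0,"hand":0.008},{"dx":0,"dy":0,"dz":0,"rx":0,"ry":0,"rz":0,"hand":0.008},{"dx":0,"dy":0,"dz":0,"rx":0,"ry":0,"rz":0,"hand":0.008}]'>/dev/null; python3 st.py
python3 -m pendant '[{"dx":0,"dy":0,"dz":0.003,"rx":0,"ry":0,"rz":0,"hand":0.008},{"dx":0,"dy":0,"dz":0.002,"rx":0,"ry":0,"rz":0,"hand":0.008},{"dx":0,"dy":0,"dz":0,"rx":0,"ry":0,"rz":0,"hand":0.008}]'>/dev/null; python3 st.py
python3 -m pendant '[{"dx":0,"dy":0,"dz":0.001,"rx":0,"ry":0,"rz":0,"hand":0.008},{"dx":0,"dy":0,"dz":0,"rx":0,"ry":0,"rz":0,"hand":0.008}]'>/dev/null; python3 st.py
```

```text
t 29.62 p [ 406.  -415.1   37.9] xhead 9.26 nosedown -0.1 roll 0.05 F [ 0.75  0.21 -1.14] M [-0.04  0.06  0.01] w 17.4 108.64365641959012
t 29.87 p [ 405.7 -415.    33.1] xhead 9.2 nosedown -0.09 roll 0.07 F [ 0.93 -0.1  -1.9 ] M [-0.01  0.07 -0.1 ] w 17.5 108.64366058260202
t 30.03 p [ 405.5 -414.8   31.8] xhead 9.19 nosedown -0.08 roll 0.03 F [-0.42  0.01 -1.11] M [-0.04  0.05 -0.07] w 17.2 108.6450179759413
```

```bash

python3 -m pendant '[{"dx":0,"dy":0,"dz":0.001,"rx":0,"ry":0,"rz":0,"hand":0.008},{"dx":0,"dy":0,"dz":0,"rx":0,"ry":0,"rz":0,"hand":0.008}]'>/dev/null; python3 st.py
python3 -m pendant '[{"dx":0,"dy":0,"dz":0.001,"rx":0,"ry":0,"rz":0,"hand":0.008},{"dx":0,"dy":0,"dz":0,"rx":0,"ry":0,"rz":0,"hand":0.008}]'>/dev/null; python3 st.py
python3 -m pendant '[{"dx":0,"dy":0,"dz":0.001,"rx":0,"ry":0,"rz":0,"hand":0.008},{"dx":0,"dy":0,"dz":0,"rx":0,"ry":0,"rz":0,"hand":0.008}]'>/dev/null; python3 st.py
```

```text
t 30.2 p [ 405.4 -414.7   30.4] xhead 9.18 nosedown -0.06 roll 0.0 F [ 0.83  0.3  -2.02] M [0.05 0.05 0.03] w 17.1 108.6440246924758
t 30.37 p [ 405.4 -414.9   29.6] xhead 9.18 nosedown -0.06 roll 0.02 F [-1.04  0.68 -0.3 ] M [-0.02  0.05  0.05] w 17.5 108.85200382210314
t 30.53 p [ 405.2 -415.    29.4] xhead 9.19 nosedown -0.04 roll 0.03 F [-1.77  0.99  5.72] M [0.18 0.3  0.03] w 17.3 109.64992797933519
```

The blade sits flat on the mat. Releasing slowly and retreating.

```bash

python3 -m pendant '[{"dx":0,"dy":0,"dz":-0.0005,"rx":0,"ry":0,"rz":0,"hand":0.015},{"dx":0,"dy":0,"dz":0,"rx":0,"ry":0,"rz":0,"hand":0.019},{"dx":0,"dy":0,"dz":0,"rx":0,"ry":0,"rz":0,"hand":0.022},{"dx":0,"dy":0,"dz":0,"rx":0,"ry":0,"rz":0,"hand":0.025},{"dx":0,"dy":0,"dz":0,"rx":0,"ry":0,"rz":0,"hand":0.03},{"dx":0,"dy":0,"dz":0,"rx":0,"ry":0,"rz":0,"hand":0.045},{"dx":0,"dy":0,"dz":0,"rx":0,"ry":0,"rz":0,"hand":0.06},{"dx":0,"dy":0,"dz":0,"rx":0,"ry":0,"rz":0,"hand":0.07},{"dx":0,"dy":0,"dz":0,"rx":0,"ry":0,"rz":0,"hand":0.07}]' 25 >/dev/null; python3 st.py
python3 -m pendant '[{"dx":0,"dy":0,"dz":-0.005,"rx":0,"ry":0,"rz":0,"hand":0.07},{"dx":0,"dy":0,"dz":-0.01,"rx":0,"ry":0,"rz":0,"hand":0.07},{"dx":0,"dy":0,"dz":-0.03,"rx":0,"ry":0,"rz":0,"hand":0.07},{"dx":0,"dy":0,"dz":-0.04,"rx":0,"ry":0,"rz":0,"hand":0.07},{"dx":0,"dy":0,"dz":-0.04,"rx":0,"ry":0,"rz":0,"hand":0.07},{"dx":-0.02,"dy":-0.03,"dz":-0.02,"rx":0,"ry":0,"rz":0,"hand":0.07},{"dx":-0.02,"dy":-0.03,"dz":0,"rx":0,"ry":0,"rz":0,"hand":0.07},{"dx":-0.02,"dy":-0.03,"dz":0,"rx":0,"ry":0,"rz":0,"hand":0.07},{"dx":-0.02,"dy":-0.03,"dz":0,"rx":0,"ry":0,"rz":0,"hand":0.07},{"dx":0,"dy":0,"dz":0,"rx":0,"ry":0,"rz":0,"hand":0.07},{"dx":0,"dy":0,"dz":0,"rx":0,"ry":0,"rz":0,"hand":0.07}]'>/dev/null; python3 st.py
python3 - <<'E'
from h import *
from m import show
c=manip.get_image("scene"); f=c["frame"]
show("blade scn",rect(c,blob(f,(0,0,140),(180,40,255),(168,222,200,275)),.005)); show("handle scn",rect(c,blob(f,(0,130,130),(22,255,255),(168,195,195,240)),.058)); show("mat",rect(c,blob(f,(0,0,0),(180,110,75),(160,200,235,300)),.003))
c=manip.get_image("top"); f=c["frame"]
show("blade top",rect(c,blob(f,(0,0,140),(180,40,255),(485,215,530,280)),.005))
E
```

```text
t 31.28 p [ 405.5 -414.7   28.9] xhead 9.18 nosedown -0.06 roll 0.0 F [ 0.37 -1.26 -0.52] M [-0.02 -0.03  0.08] w 70.2 0.0
t 32.2 p [ 306.2 -307.8  175.1] xhead 9.17 nosedown -0.11 roll 0.1 F [ 0.03 -0.68  0.85] M [-0.04 -0.03  0.02] w 69.9 0.0
blade scn [ 469.9 -406.1] [96.3 46.5] 10.27 [ 472.8 -404.9]
handle scn [ 377.7 -419.3] [113.5  25.9] 8.81 [ 373.8 -419.5]
mat [ 478.2 -381. ] [303.4 180.3] 8.94 [ 484.9 -382.6]
blade top [ 471.6 -402.9] [96.3 45.8] 7.78 [ 475.7 -401.4]
```

```bash
python3 -c "from rig import manip; print(manip.sign_off())"
```

```text
the job is handed in; nothing more can be done
None
```

The job is handed in at about 32 s of the 64 s: the plate is feet up, home and square against the fence by camera, and the trowel is let go flat on its mat; my first grasp slipped and turned the trowel before any contact with the plate, and the verdict was not shown.

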